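Unload the wash rack, hang the sorting screens to dry and set the timer

ROBOT

A 6-joint arm with a two-finger parallel gripper is mounted at the origin on a cart in front of the work surface, level with it; the furniture and walls round the work are solid. World frame = base frame: x ahead of the robot, y to its left, z up, the work surface at z = 0. Lengths are in m, angles in rad, forces in N, time in s.
With the tool pointing down it reaches from about 0.35 to 0.85 m from the base axis. Payload 8.1 kg.
Tool frame: the origin (TCP) lies at the centre of the arm's flange, where the gripper is bolted on; the fingertips stand 186 mm ahead of it and the grasp point (between the pads) lies 167 mm ahead of it (robot.grasp_offset is the distance from the TCP to the grasp point, in m); z points along the fingers, y is the line along which they close (so a half turn about z gives the same grasp; the last joint's range is limited). The gripper opens to 93 mm and grips with 3 to 60 N. Pads are 15 mm wide; open, the fingers measure 128 mm over their backs; the gripper's body (75 mm by 188 mm) begins 65 mm behind the grasp point.
Start: joints at [-1.382, 0.13, 1.488, -0, 1.523, -0.085], TCP at [0.162, -0.578, 0.405] pointing down, gripper open.
Joint ranges: [-2.96, 2.96], [-0.89, 2.26], [0.02, 2.5], [-1.34, 4.48], [0, 2.73], [-2.66, 2.66]. Speed limits (rad/s): [2.39, 2.39, 2.79, 3.14, 3.14, 3.14].

INTERFACE

Orientations are given as a rotation vector (axis times angle).
In Python, from plant import robot gives the robot as it stands.
- The arm moves only by the tool drive_tool, never from a script. Its argument "moves" is one flat list of numbers, 7 for each row, row after row: the finger opening in mm, from 0 to 93, then the shift along the tool's x, y, z in mm, then the turn, a rotation vector about the tool's x, y, z in degrees. A call has 1 to 8 rows; each row shifts and turns the commanded pose from where the row before left it, along the tool's axes as they then stand; what a row does not reach is not made up. A row lasts 1/10 s, in which the tool goes at most 50 mm and 8.59 degrees, less where a joint would pass 70% of its speed; a pose out of reach is approached as far as the arm can. A call is refused whole if a number of a shift passes 50 or a number of a turn 8.59, either way. A call with a gripper value outside its range is refused whole. The fingers move at their own pace and stop on an object; "grip_force" is the grip in N (left out, the last holds). Time passes only in rows, so rows that do not move let the fingers close. It gives the time, the measured TCP pose, the force, the opening and the grip force at its end, in the units of the state.
- robot.read_state(): the state, without advancing time (a new reading comes with each control period).
- robot.read_camera(name): name is "side" or "top"; returns a dict with "color" (400x640x3 uint8, red, green, blue), "depth" (400x640 float32, m along the optical axis (not along the pixel's ray), 0 where there is no reading), "mtx" (3x3 intrinsics, pixels), "dist_coeffs" ([k1, k2, p1, p2, k3] as OpenCV has them; the pictures are not rectified), "R" (3x3) and "t" (3): a world point X has camera coordinates R X + t. Camera axes: x right, y down, z forward; pixel columns grow to the right and rows downward; lengths in m; the calibration is good to about 2 mm. A picture is of the moment at which its call begins.
- robot.close_job(): hands the job in; it is judged then, once.
The state is a dict: "t": time; "q": joint angles; "dq": joint speeds; "joint_torque": joint torques, N m; "tool_pos": TCP position; "orientation": TCP orientation; "force": force on the tool from outside, world axes, zero at the start; "wrist_torque": the same for the moment, N m; "opening": finger opening in m; "gripper_force": force on a finger pad.
Only numpy, scipy, OpenCV 4.12 (cv2) and the standard library are available. Lean on these libraries where they do the work, as an engineer would, in place of code of your own. Each camera call takes 0.05 s, during which the arm holds its last target. There are 200 camera calls.

TASK

The sorting screens have been washed and now go on the drying stand. Swing the wash rack's hold-down bar up, slide each screen forward from beneath the rear keeper rod and hang it by its hook on the stand's rail, one screen to a ring mark so that it hangs straight over an air slot (any free mark will do). With all of them hanging and the timer still off, click the timer knob clockwise from off, two clicks for every screen you have hung, and fold the hold-down bar fully down on the empty rack again at any time after unloading; leave the tape roll, brush and hand lens where they are.

Things in the scene. Friction and masses are not known exactly. Their poses are not given: they have to be found in the camera images.
- wash_rack: Fixed stainless wash rack, 205 x 200 mm; origin on the table under the middle slot's middle, x away from the robot. Slots along x at y -62, 0, +62 mm between wire hoops reaching 59 mm up, open at -x. A fixed keeper rod (8 mm, x +62, 121 mm up) overhangs the screens' rear horns: ease a screen up 3 mm so that it does not drag, slide it 45 mm to -x, then lift.
- rack_floor (a point): Wire floor of the rack in the middle slot, 14 mm above the table; the screens' undersides stand at this height.
- hold_bar (a joint): Hinged hold-down bar of the rack: 0 = down on the screens' top edges, just in front of their horns; grows to 1.5 rad as it swings up and back (rotation about the rack's +y axis at bar_hinge). A stiff hinge without latch: it stays where it is left; about 4 N at its tab moves it.
- bar_hinge (a point): On the bar's hinge axis, at the rack's rear (x +95 mm, 108.5 mm up); the axis runs along the rack's y.
- bar_tab (a point): Black upright tab on the hold-down bar, 24 (x) x 12 (y) x 46 mm tall; this point is 17 mm below its top, where to pinch it across the 12 mm. With the bar down it is 49 mm in front of the hinge axis, 38 mm above it and 31 mm to +y. It moves with the bar, and can be swung about the hinge while it pivots between the fingers.
- drying_stand: Fixed white drying stand, base 150 x 405 x 43 mm; origin on the table under the rail, x away from the robot, y along the rail. The rail runs at x = 0, 200 mm up, from y -110 to +93 mm, bent down to the base at both ends. Control housing (112 x 100 mm, top 72 mm up) beyond the rail's +y end, with the timer knob at y +205 mm.
- mark_0 (a point): Dark ring mark on the rail, on the axis of the rail (round, 10 mm thick, 200 mm above the table), over one of the three air slots. Axes as the stand's: y along the rail, x away from the robot. At y -70 mm on the stand.
- mark_1 (a point): Dark ring mark on the rail, on the axis of the rail (round, 10 mm thick, 200 mm above the table), over one of the three air slots. Axes as the stand's: y along the rail, x away from the robot. At y -5 mm on the stand.
- mark_2 (a point): Dark ring mark on the rail, on the axis of the rail (round, 10 mm thick, 200 mm above the table), over one of the three air slots. Axes as the stand's: y along the rail, x away from the robot. At y +60 mm on the stand.
- timer_knob (a joint): Click-stop timer knob, vertical axis: 0 = off, grows clockwise seen from above, twelve clicks to the turn (0.524 rad each); it springs into the nearest click when let go (about 0.08 N m to pass one). Stop just below off. It starts at off, its white pointer toward the robot at the wider tick of the dial.
- knob_grip (a point): On the knob's axis at gripping height, 23 mm above its underside; black fluted knob, 44 mm across, 32 mm tall, underside 74.5 mm above the table. Grip from above at any angle.
- screen_a_mid (a point): Washed sorting screen upright in a rack slot: flat steel mesh frame 130 long (its x) x 10 thick (y) x 90 mm tall, grey hanger on top, 182 mm tall, 0.16 kg. Point: half-way up, 91 mm over the underside, mid-length. Grip tab: 145 to 182 mm over the underside, x -21 to +19 mm, pinched from above across its 10 mm. A horn at the rear end (x +55 to +65) rises to 96 mm. May be absent (None).
- screen_b_mid (a point): Second screen, same as screen_a. Its hook, in mm over the underside: gap open toward the screen's +x from 90 to 126 (lip lower end; lip at x +11 to +19); slot x -11 to +11, stem x -21 to -11; V-shaped seat on top that centres on the rail, whose axis is then at 137. Hung, its underside is 63 mm above the table and this point 154 mm. May be absent (None).
- screen_c_mid (a point): Third screen, same as screen_a. To hook one on: from the rail's near (-x) side, its +x pointing away from the robot, with the underside 89 mm above the table, so that the rail passes over frame and horn and under the lip; move along +x until the rail is mid-hook (its x = 0), then lower 26 mm. May be absent (None).
- tape_roll: Bystander: roll of tan tape lying flat, 100 x 100 x 24 mm; origin under its centre.
- brush: Bystander: flat bristle brush lying on the table, 119 x 157 x 17 mm; origin under its centre.
- loupe: Bystander: black hand lens lying behind the rack, 47 x 113 x 12 mm; origin under its centre.
Things that resemble listed ones, but are neither listed nor needed, are in the scene too. What is shaped like the part that bears screen_c_mid but blue is not meant.

How it is judged:
By the outcome, as a careful person would: the job done as asked, in the order asked, and still so for the second after the job is handed in, with the robot touching nothing.
Of screen_a, screen_b, screen_c only 2 to 3 are there at a start; the rules pass over those that are not, and their reading is None.
At some moment in a run one of screen_a, screen_b, screen_c may be knocked a few centimetres aside while the robot is not near it.
It also fails if it takes over 210 s, if anything falls off the work surface, if the arm or the gripper's body presses on something with over 40 N, if the wrist force passes 120 N, or if a joint passes its speed limit or range.

## Working session

There is one attempt and no reset: what is moved stays moved. The work goes in short steps, Python scripts to look and compute and a tool call to move; the robot and the scene stay as the last step left them, time stands still between calls to the robot, and variables do not carry over. Pictures are saved under pics/ and viewed, at most 14 in all, crops included, and the job is handed in when it is done.

Besides the shell and the picture viewer there is one more tool, called after "Emit:" as name(argument=value, ...) on one line, values as JSON. drive_tool: Moves the arm, as the interface text tells. Its arguments: {"type":"object","properties":{"moves":{"type":"array","items":{"type":"number"}},"grip_force":{"type":"number"}},"required":["moves"]}

```bash
ls; mkdir -p pics; python3 - <<'E'
from plant import robot
import cv2,numpy as np
s=robot.read_state();print(s)
for n in("top","side"):
    c=robot.read_camera(n);cv2.imwrite(f"pics/{n}0.png",c["color"][:,:,::-1]);print(n,c["mtx"].round(1).tolist(),c["dist_coeffs"],c["R"].round(3).tolist(),c["t"])
    np.savez(f"{n}0.npz",**c)
E
```

```text
pics
{'t': 0.0, 'q': array([-1.38237835e+00,  1.31183266e-01,  1.48926590e+00,  5.18234641e-07,
        1.52299751e+00, -8.54349406e-02]), 'dq': array([-0.00035101,  0.00068668,  0.00077723, -0.00045359, -0.00074796,
       -0.00183019]), 'joint_torque': array([-3.21254382e-03, -5.59844291e+01, -4.91768539e+01,  7.66702951e-02,
        3.55256803e-02, -2.29676261e-04]), 'tool_pos': array([ 0.16222501, -0.57742055,  0.40368128]), 'orientation': array([-3.11035374e+00, -4.28571453e-01,  1.48992501e-04]), 'force': array([-0.89873901,  0.83855801, -0.47098867]), 'wrist_torque': array([ 0.03048167, -0.03357397, -0.03217736]), 'gripper_force': 0.0, 'opening': 0.0928181670683281}
top [[480.7, 0.0, 320.4], [0.0, 480.7, 196.0], [0.0, 0.0, 1.0]] [-1.66850104e-05  0.00000000e+00  0.00000000e+00  0.00000000e+00
  0.00000000e+00] [[0.025, -1.0, 0.013], [-0.996, -0.026, -0.081], [0.081, -0.011, -0.997]] [0.02511645 0.58496231 1.50218548]
side [[476.0, 0.0, 323.5], [0.0, 476.0, 198.0], [0.0, 0.0, 1.0]] [-0.11074849  0.          0.          0.          0.        ] [[-0.999, 0.044, -0.013], [0.037, 0.608, -0.793], [-0.027, -0.793, -0.609]] [0.55838133 0.05751098 1.5044927 ]
```

View pics/top0.png

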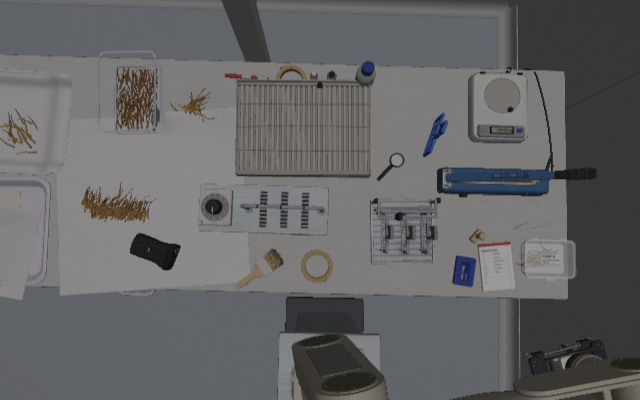

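View pics/side0.png

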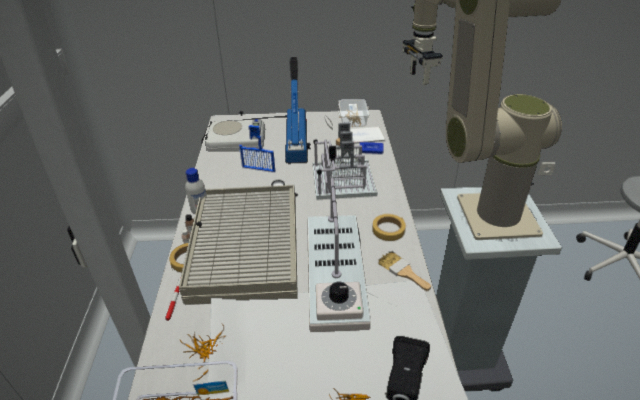

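The top view shows the rack at about (405,230), with three screens, and the stand at about (265,210). Its knob is at (213,207). The blue decoy screen is at (435,133). In the side view the rack is at (345,165) and the knob at (340,292). Next I'll zoom in on these.

```bash
cat > h.py <<'E'
import numpy as np,cv2
def load(n,k=0): return dict(np.load(f"{n}{k}.npz"))
def rays(c,uv):
    p=cv2.undistortPoints(np.array(uv,float).reshape(-1,1,2),c["mtx"],c["dist_coeffs"])[:,0]
    d=np.c_[p,np.ones(len(p))]@c["R"]; o=-c["R"].T@c["t"]; return o,d
def onz(c,uv,z):
    o,d=rays(c,uv); return o+d*((z-o[2])/d[:,2])[:,None]
def dep(c,uv):
    o,d=rays(c,uv); return np.array([o+e*c["depth"][int(round(v)),int(round(u))] for e,(u,v) in zip(d,uv)])
def cloud(c):
    v,u=np.mgrid[0:400,0:640]; uv=np.c_[u.ravel(),v.ravel()]
    o,d=rays(c,uv); return (o+d*c["depth"].ravel()[:,None]).reshape(400,640,3)
def proj(c,X):
    r=cv2.Rodrigues(c["R"])[0]; return cv2.projectPoints(np.array(X,float).reshape(-1,1,3),r,c["t"],c["mtx"],c["dist_coeffs"])[0][:,0]
def tri(c1,p1,c2,p2):
    o1,d1=rays(c1,[p1]);o2,d2=rays(c2,[p2]);A=np.c_[d1[0],-d2[0]]
    s=np.linalg.lstsq(A,o2-o1,rcond=None)[0];a=o1+s[0]*d1[0];b=o2+s[1]*d2[0];return (a+b)/2,np.linalg.norm(a-b)
E
python3 - <<'E'
from h import *
def crop(n,x0,y0,x1,y1,s,out,mark=True):
    im=cv2.imread(f"pics/{n}0.png")[y0:y1,x0:x1]
    return cv2.resize(im,None,fx=s,fy=s,interpolation=cv2.INTER_CUBIC)
a=crop("top",360,185,450,275,6,0);b=crop("top",190,175,340,245,5,0)
cv2.imwrite("pics/ra.png",a);cv2.imwrite("pics/st.png",b)
cv2.imwrite("pics/rs.png",crop("side",300,115,390,200,7,0))
for n in("top","side"):
    P=cloud(load(n)); z=P[...,2]
    print(n,np.median(z[(z>-.02)&(z<.02)]))
E
```

```text
top 0.0024080845429088615
side 0.002578559753852905
```

View pics/ra.png

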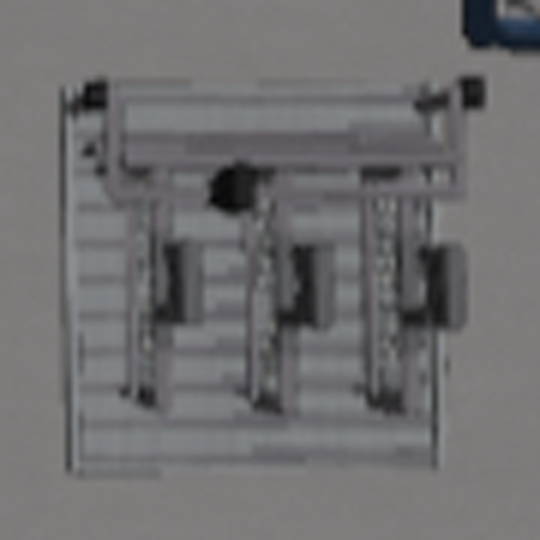

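View pics/st.png

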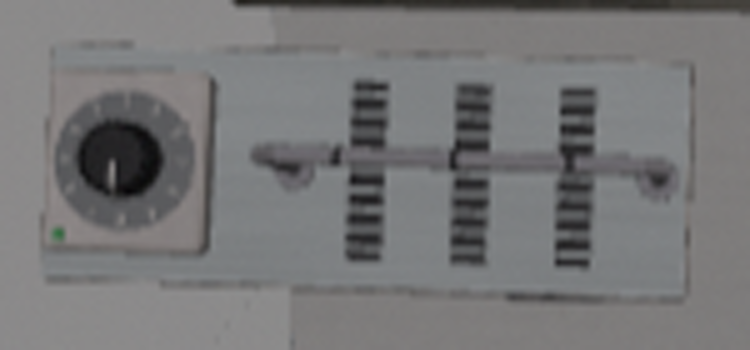

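View pics/rs.png

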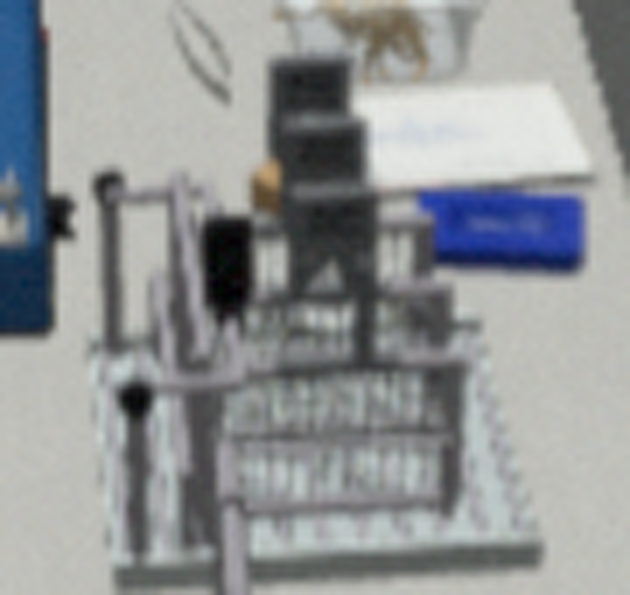

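The three crops show the following:
- **Rack:** there are three screens, with grip-tab tops in the top crop at about (190,283), (320,285) and (450,285). The black bar tab is at (233,188) and the hinge ends are at (95,95) and (472,92).
- **Stand:** the ring marks are at (335,155), (455,158) and (570,160) in the crop. The knob is at (120,158), with its pointer towards the robot.
- **Side crop:** the tab tops are at about (312,65), (330,125) and (335,190).

```bash
python3 - <<'E'
from h import *
from scipy import ndimage
np.set_printoptions(precision=4,suppress=True)
for n in("top","side"):
    c=load(n);P=cloud(c);g=c["color"].astype(int)
    X,Y,Z=P[...,0],P[...,1],P[...,2]
    box=(X>.3)&(X<.8)&(Y<0)&(Y>-.45)
    print(n)
    if n=="top":
        reg=np.zeros_like(box);reg[185:275,360:450]=1
    else:
        reg=np.zeros_like(box);reg[115:200,312:362]=1
    m=reg&(Z>.17)&(Z<.22)
    l,k=ndimage.label(m)
    for i in range(1,k+1):
        q=P[l==i]
        if len(q)>5: print(" tab",len(q),q.min(0),q.max(0),np.median(q,0))
    blk=reg&(g.sum(2)<70)&(Z>.1)
    l,k=ndimage.label(blk)
    for i in range(1,k+1):
        q=P[l==i]; vv,uu=np.where(l==i)
        if len(q)>3: print(" blk",len(q),uu.mean(),vv.mean(),q.min(0),q.max(0),np.median(q,0))
    # knob+rail
    reg=np.zeros_like(box)
    if n=="top": reg[175:245,190:340]=1
    else: reg[180:330,300:372]=1
    m=reg&(Z>.185)&(Z<.22);q=P[m];print(" rail",len(q),q.min(0),q.max(0))
    if len(q)>5:
        a=np.polyfit(q[:,1],q[:,0],1);print(" fit x=a*y+b",a,np.median(q[:,2]))
    kn=reg&(g.max(2)<45)&(Z>.085)&(Z<.125);q=P[kn];vv,uu=np.where(kn);print(" knob",len(q),q.min(0),q.max(0),q.mean(0),uu.mean(),vv.mean())
    rk=reg&(g.max(2)<50)&(Z>.17); l,k=ndimage.label(rk,np.ones((3,3)))
    for i in range(1,k+1):
        vv,uu=np.where(l==i);print(" mark",len(uu),uu.mean(),vv.mean(),P[l==i].mean(0))
c=load("top")
# rack base corners, stand base corners
print(onz(c,[(360+65/6,185+88/6),(360+70/6,185+472/6),(360+435/6,185+466/6)],.01))
print(onz(c,[(190+50/5,175+47/5),(190+44/5,175+280/5),(190+685/5,175+297/5),(190+692/5,175+65/5)],.04))
for z,p in((.2,[(335,155),(455,158),(570,160)]),(.106,[(120,158)])):
    print(onz(c,[(190+u/5,175+v/5) for u,v in p],z))
E
```

```text
top
 tab 71 [ 0.457  -0.1649  0.173 ] [ 0.4964 -0.1532  0.202 ] [ 0.4766 -0.1584  0.1957]
 tab 76 [ 0.4586 -0.2272  0.1703] [ 0.4954 -0.2158  0.2042] [ 0.4782 -0.2193  0.1949]
 tab 81 [ 0.4601 -0.2889  0.1727] [ 0.4968 -0.2775  0.2068] [ 0.4771 -0.2806  0.1952]
 blk 5 374.6 201.4 [ 0.5624 -0.1244  0.1052] [ 0.5692 -0.1201  0.1231] [ 0.5635 -0.1207  0.1093]
 blk 20 397.1 216.4 [ 0.4601 -0.1865  0.1101] [0.5293 0.0568 1.5442] [ 0.5189 -0.1836  0.1446]
 rail 289 [0.5331 0.0335 0.1864] [0.5442 0.268  0.212 ]
 fit x=a*y+b [0.0068 0.5374] 0.20414000212749328
 knob 167 [0.5184 0.2597 0.0875] [0.5601 0.3831 0.1149] [0.5394 0.3592 0.1056] 213.61077844311376 205.91616766467067
 mark 3 257.0 206.0 [0.5368 0.2177 0.2057]
 mark 3 303.3333333333333 205.33333333333334 [0.542  0.0889 0.2038]
 mark 2 280.0 206.5 [0.537  0.1537 0.2061]
 mark 1 303.0 208.0 [0.5345 0.0896 0.2039]
 mark 1 304.0 216.0 [0.4601 0.0568 1.5442]
side
 tab 94 [ 0.4573 -0.2863  0.17  ] [ 0.4952 -0.271   0.1991] [ 0.4767 -0.2787  0.1851]
 tab 99 [ 0.4534 -0.2253  0.1705] [ 0.493  -0.2088  0.2015] [ 0.4734 -0.2172  0.1852]
 tab 10
[... 187 characters left out ...]
.40350877192984 [ 0.5144 -0.1892  0.1204] [ 0.5278 -0.1736  0.1644] [ 0.5211 -0.1828  0.1443]
 blk 7 319.0 171.71428571428572 [ 0.5631 -0.1224  0.1072] [ 0.5696 -0.1159  0.1185] [ 0.5664 -0.1209  0.1114]
 rail 219 [0.5309 0.04   0.1858] [0.5419 0.269  0.2109]
 fit x=a*y+b [0.0044 0.5356] 0.20573730186847772
 knob 246 [0.5173 0.3486 0.0852] [0.5585 0.3881 0.1116] [0.5392 0.3741 0.1019] 338.1138211382114 291.9674796747967
[[ 0.5776 -0.1221  0.01  ]
 [ 0.3742 -0.1281  0.01  ]
 [ 0.382  -0.3215  0.01  ]]
[[0.6095 0.4184 0.04  ]
 [0.4638 0.4155 0.04  ]
 [0.4631 0.0165 0.04  ]
 [0.6086 0.0155 0.04  ]]
[[0.5371 0.2184 0.2   ]
 [0.5371 0.1513 0.2   ]
 [0.5376 0.087  0.2   ]]
[[0.5374 0.3578 0.106 ]]
```

Three screens are present. The rack is at about (0.476, -0.217) with a yaw of about 2°. The rail is at x≈0.537 and the marks are at y≈0.218, 0.153 and 0.088. First I'll align the tool.

Emit:
drive_tool(moves=[40,0,0,-20,0,0,7,40,0,0,0,0,0,7,40,0,0,0,0,0,0], grip_force=20)

```text
t: 0.4
tool_pos: [0.1623, -0.5777, 0.425]
orientation: [3.141, 0.043, 0.0]
force: [-0.3, 0.3, -0.3]
opening: 0.0732
gripper_force: 0.0
```

```bash
cat > st.py <<'E'
from plant import robot
import numpy as np, sys
from scipy.spatial.transform import Rotation as Ro
np.set_printoptions(precision=4,suppress=True)
def show(goal=None):
    s=robot.read_state();R=Ro.from_rotvec(s["orientation"]).as_matrix()
    g=s["tool_pos"]+R[:,2]*robot.grasp_offset
    print("t%.1f"%s["t"],"grasp",g,"tcp",s["tool_pos"],"yaw%.2f"%np.degrees(np.arctan2(R[1,0],R[0,0])),"z",R[:,2],"q",s["q"],"F",s["force"],"op%.4f gf%.1f"%(s["opening"],s["gripper_force"]))
    if goal is not None: print("tool shift mm",(R.T@(np.array(goal)-g)*1000).round(1))
if __name__=="__main__": show([float(a) for a in sys.argv[1:4]] if len(sys.argv)>3 else None)
E
python3 st.py .521 -.183 .23
```

```text
t0.4 grasp [ 0.1623 -0.5778  0.2577] tcp [ 0.1623 -0.5777  0.425 ] yaw1.58 z [ 0.0001 -0.0004 -1.    ] q [-1.3824  0.1227  1.4599  0.      1.5586  0.1609] F [-0.3027  0.2972 -0.2558] op0.0732 gf0.0
tool shift mm [ 369.4 -384.8   27.5]
```

Emit:
drive_tool(moves=[40,33,-34,0,0,0,0,40,33,-34,0,0,0,0,40,33,-34,0,0,0,0,40,33,-34,0,0,0,0,40,33,-34,0,0,0,0,40,33,-34,0,0,0,0,40,33,-34,0,0,0,0,40,33,-34,0,0,0,0])

```text
t: 1.2
tool_pos: [0.4189, -0.2962, 0.424]
orientation: [-3.141, -0.053, 0.001]
force: [0.6, -0.5, 0.1]
opening: 0.0401
gripper_force: 0.0
```

```bash
python3 st.py .521 -.183 .23
```

```text
t1.2 grasp [ 0.4188 -0.2961  0.2567] tcp [ 0.4189 -0.2962  0.424 ] yaw1.92 z [-0.0008  0.0006 -1.    ] q [-0.7154 -0.1134  1.6985 -0.      1.5575  0.822 ] F [ 0.563  -0.5211  0.102 ] op0.0401 gf0.0
tool shift mm [ 105.9 -109.6   26.7]
```

Emit:
drive_tool(moves=[40,35,-36,0,0,0,0,40,35,-36,0,0,0,0,40,36,-38,0,0,0,0,40,0,0,0,0,0,0])

```text
t: 1.6
tool_pos: [0.5216, -0.1823, 0.4236]
orientation: [-3.139, -0.062, 0.001]
force: [-1.1, -0.7, 0.4]
opening: 0.0399
gripper_force: 0.0
```

```bash
python3 st.py .521 -.183 .146; python3 - <<'E'
from h import *
from plant import robot
o=[]
for n,b in(("top",(360,185,450,275)),("side",(300,115,390,205))):
    c=robot.read_camera(n);np.savez(f"{n}1.npz",**c);im=c["color"][b[1]:b[3],b[0]:b[2],::-1]
    o.append(cv2.resize(im,None,fx=4.4,fy=4.4,interpolation=cv2.INTER_CUBIC))
cv2.imwrite("pics/p1.png",np.hstack(o))
E
```

```text
t1.6 grasp [ 0.5215 -0.1818  0.2563] tcp [ 0.5216 -0.1823  0.4236] yaw2.26 z [-0.0004  0.0025 -1.    ] q [-0.4297 -0.0048  1.5948  0.0021  1.5529  1.1017] F [-1.1226 -0.6556  0.4231] op0.0399 gf0.0
tool shift mm [ -0.5   1.4 110.3]
```

View pics/p1.png

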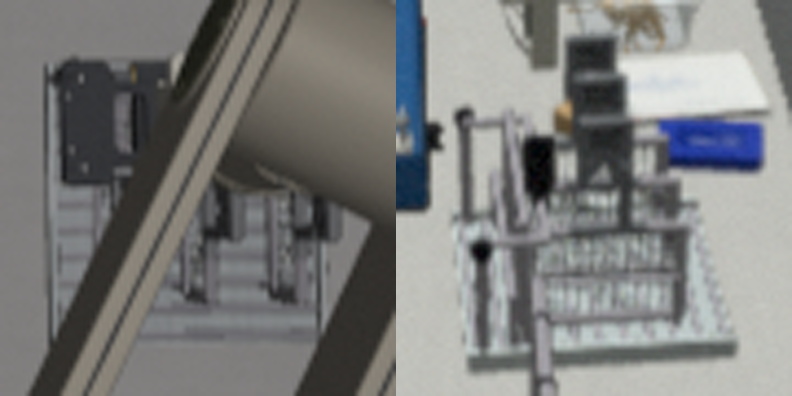

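In the side view a fingertip is visible at (543,35), above the black tab at (540,167). The arm blocks part of the top view. Now I'll descend and pinch the tab.

Emit:
drive_tool(moves=[40,0,0,40,0,0,0,40,0,1,40,0,0,0,40,0,0,20,0,0,0,40,0,0,9,0,0,0,0,0,0,0,0,0,0,0,0,0,0,0,0,0,0,0,0,0,0,0,0,0,0,0,0,0,0,0], grip_force=12)

```text
t: 2.5
tool_pos: [0.5195, -0.1885, 0.3174]
orientation: [3.139, 0.046, 0.004]
force: [2.8, -17.2, 1.4]
opening: 0.0121
gripper_force: 10.2
```

```bash
python3 st.py; python3 - <<'E'
import numpy as np
# arc steps from tab (-49,38) rotating about hinge, tool x=+x, tool z=-up
a0=np.arctan2(38,-49);r=62
p=np.array([[r*np.cos(a0-f),r*np.sin(a0-f)] for f in np.linspace(0,1.5,17)])
print(np.diff(p,axis=0).round(1).tolist())
E
```

```text
t2.5 grasp [ 0.5199 -0.1888  0.1501] tcp [ 0.5195 -0.1885  0.3174] yaw1.69 z [ 0.0025 -0.0017 -1.    ] q [-0.4407  0.0597  1.7252 -0.0005  1.3537  1.1007] F [  2.7711 -17.1589   1.3608] op0.0121 gf10.2
[[3.8, 4.4], [4.2, 4.0], [4.5, 3.6], [4.9, 3.2], [5.1, 2.7], [5.4, 2.2], [5.5, 1.7], [5.7, 1.2], [5.8, 0.7], [5.8, 0.1], [5.8, -0.4], [5.7, -1.0], [5.6, -1.5], [5.4, -2.0], [5.2, -2.5], [5.0, -3.0]]
```

Emit:
drive_tool(moves=[0,0,3,0,0,0,0,0,0,3,0,0,0,0,0,0,0,0,0,0,0])

```text
t: 2.8
tool_pos: [0.5194, -0.191, 0.3164]
orientation: [-3.134, -0.049, 0.001]
force: [-3.6, 19.8, 8.0]
opening: 0.0119
gripper_force: 12.0
```

```bash
python3 st.py
```

```text
t2.8 grasp [ 0.5193 -0.1897  0.1491] tcp [ 0.5194 -0.191   0.3164] yaw1.80 z [-0.0006  0.0075 -1.    ] q [-0.4472  0.0657  1.7208  0.0066  1.3588  1.0908] F [-3.6197 19.7983  8.002 ] op0.0119 gf12.0
```

Emit:
drive_tool(moves=[0,0,-2,0,0,0,0,0,0,-1,0,0,0,0,0,0,0,0,0,0,0])

```text
t: 3.1
tool_pos: [0.5193, -0.1898, 0.3164]
orientation: [-3.139, -0.048, -0.0]
force: [-1.6, 6.9, 2.8]
opening: 0.0123
gripper_force: 12.0
```

```bash
python3 st.py
```

```text
t3.1 grasp [ 0.5194 -0.1895  0.1491] tcp [ 0.5193 -0.1898  0.3164] yaw1.76 z [ 0.0003  0.0019 -1.    ] q [-0.4438  0.063   1.7236  0.0019  1.3555  1.0958] F [-1.5616  6.8613  2.7681] op0.0123 gf12.0
```

Emit:
drive_tool(moves=[0,3.8,-1,-4.4,0,0,0,0,4.2,0,-4,0,0,0,0,4.5,0,-3.6,0,0,0,0,4.9,0,-3.2,0,0,0,0,5.1,0,-2.7,0,0,0,0,5.4,0,-2.2,0,0,0,0,5.5,0,-1.7,0,0,0,0,5.7,0,-1.2,0,0,0])

```text
t: 3.9
tool_pos: [0.5585, -0.1884, 0.3389]
orientation: [-3.14, -0.047, 0.002]
force: [-4.1, 4.1, -1.8]
opening: 0.0116
gripper_force: 12.0
```

```bash
python3 st.py
```

```text
t3.9 grasp [ 0.5584 -0.1881  0.1716] tcp [ 0.5585 -0.1884  0.3389] yaw1.70 z [-0.001   0.0013 -1.    ] q [-0.4125  0.1417  1.597   0.0008  1.4043  1.1284] F [-4.0721  4.1172 -1.7777] op0.0116 gf12.0
```

Swinging nicely.

Emit:
drive_tool(moves=[0,5.8,0,-0.7,0,0,0,0,5.8,0,-0.1,0,0,0,0,5.8,0,0.4,0,0,0,0,5.7,0,1,0,0,0,0,5.6,0,1.5,0,0,0,0,5.4,0,2,0,0,0,0,5.2,0,2.5,0,0,0,0,4,0,2.6,0,0,0])

```text
t: 4.7
tool_pos: [0.6029, -0.1867, 0.3316]
orientation: [-3.14, -0.047, -0.006]
force: [-1.5, 7.1, 5.9]
opening: 0.012
gripper_force: 12.0
```

Emit:
drive_tool(moves=[0,0,0,0,0,0,0,40,0,0,0,0,0,0,40,0,0,0,0,0,0,40,0,0,0,0,0,0,40,0,0,-30,0,0,0,40,0,0,-40,0,0,0])

```text
t: 5.3
tool_pos: [0.6007, -0.1876, 0.3973]
orientation: [-3.139, -0.045, 0.008]
force: [1.3, -0.5, -0.1]
opening: 0.0396
gripper_force: 0.0
```

```bash
python3 st.py .475 -.283 .26; python3 - <<'E'
from h import *
from plant import robot
c=robot.read_camera("side");np.savez("side2.npz",**c);b=(300,100,390,205);im=c["color"][b[1]:b[3],b[0]:b[2],::-1]
cv2.imwrite("pics/p2.png",cv2.resize(im,None,fx=5,fy=5,interpolation=cv2.INTER_CUBIC))
E
```

```text
t5.3 grasp [ 0.5998 -0.1873  0.23  ] tcp [ 0.6007 -0.1876  0.3973] yaw1.66 z [-0.0052  0.0018 -1.    ] q [-0.3841  0.2151  1.4072 -0.0002  1.5248  1.1578] F [ 1.3212 -0.5242 -0.1494] op0.0396 gf0.0
tool shift mm [-127.7   92.   -29.5]
```

View pics/p2.png

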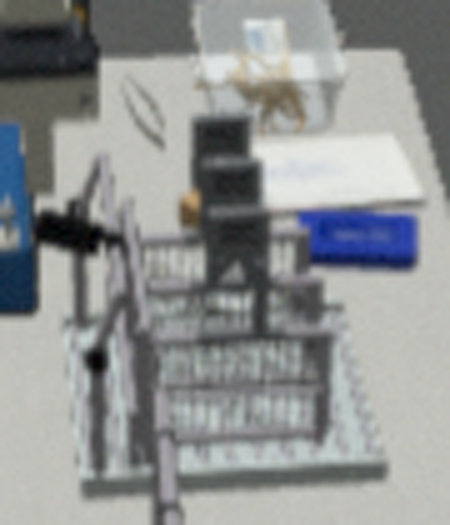

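The bar is up: its tab now lies horizontally at (65,230) in the crop. Next is screen A.

```bash
python3 st.py .4765 -.160 .18
```

```text
t5.3 grasp [ 0.6034 -0.1887  0.2407] tcp [ 0.6022 -0.1882  0.408 ] yaw1.66 z [ 0.0072 -0.0031 -1.    ] q [-0.384   0.2082  1.3957 -0.0002  1.5298  1.1577] F [ 0.9521 -0.3687  5.5252] op0.0400 gf0.0
tool shift mm [-126.5  -32.6   59.7]
```

Emit:
drive_tool(moves=[40,-10,0,-30,0,0,0,40,-46,-12,0,0,0,0,40,-46,-12,0,0,0,0,40,-21,0,0,0,0,0,40,0,0,0,0,0,0])

```text
t: 5.85
tool_pos: [0.4759, -0.1672, 0.4302]
orientation: [3.14, 0.045, 0.002]
force: [-0.0, -0.1, -0.2]
opening: 0.0398
gripper_force: 0.0
```

```bash
python3 st.py .4765 -.160 .18
```

```text
t5.8 grasp [ 0.4761 -0.1674  0.2629] tcp [ 0.4759 -0.1672  0.4302] yaw1.63 z [ 0.001 -0.001 -1.   ] q [-0.4394 -0.1407  1.7123 -0.0005  1.5687  1.1029] F [-0.036  -0.1301 -0.1816] op0.0398 gf0.0
tool shift mm [ 0.5 -7.5 82.8]
```

Emit:
drive_tool(moves=[40,0,-7,20,0,0,0,40,0,0,40,0,0,0,40,0,0,23,0,0,0,40,0,0,0,0,0,0,10,0,0,0,0,0,0,0,0,0,0,0,0,0,0,0,0,0,0,0,0,0,0,0,0,0,0,0], grip_force=10)

```text
t: 6.65
tool_pos: [0.4781, -0.1604, 0.348]
orientation: [3.14, 0.046, 0.003]
force: [0.0, -0.6, -0.3]
opening: 0.0126
gripper_force: 0.0
```

```bash
python3 st.py .4765 -.160 .18
```

```text
t6.7 grasp [ 0.4784 -0.1606  0.1807] tcp [ 0.4781 -0.1604  0.348 ] yaw1.68 z [ 0.0021 -0.001  -1.    ] q [-0.4254 -0.0979  1.8234 -0.      1.4138  1.116 ] F [ 0.0415 -0.6123 -0.2893] op0.0126 gf0.0
tool shift mm [-1.9 -0.6  0.6]
```

Emit:
drive_tool(moves=[0,0,0,0,0,0,0,0,0,0,0,0,0,0,0,0,0,0,0,0,0,0,0,0,0,0,0,0], grip_force=25)

```text
t: 7.05
tool_pos: [0.478, -0.1603, 0.3477]
orientation: [3.141, 0.046, 0.003]
force: [-0.3, 0.7, 6.1]
opening: 0.0095
gripper_force: 25.0
```

```bash
python3 st.py
```

```text
t7.0 grasp [ 0.4783 -0.1604  0.1804] tcp [ 0.478  -0.1603  0.3477] yaw1.69 z [ 0.0019 -0.0006 -1.    ] q [-0.4254 -0.098   1.8239  0.0002  1.4137  1.1159] F [-0.2832  0.7038  6.134 ] op0.0095 gf25.0
```

Emit:
drive_tool(moves=[0,0,0,-4,0,0,0,0,-12,0,0,0,0,0,0,-12,0,0,0,0,0,0,-12,0,0,0,0,0,0,-14,0,0,0,0,0,0,0,0,0,0,0,0])

```text
t: 7.65
tool_pos: [0.4265, -0.1616, 0.3502]
orientation: [-3.141, -0.045, 0.002]
force: [0.2, -1.0, -1.3]
opening: 0.0098
gripper_force: 25.0
```

```bash
python3 st.py
```

```text
t7.7 grasp [ 0.4263 -0.1616  0.1829] tcp [ 0.4265 -0.1616  0.3502] yaw1.65 z [-0.0013  0.0002 -1.    ] q [-0.4746 -0.2369  1.9424 -0.0004  1.4373  1.0674] F [ 0.1968 -1.034  -1.2987] op0.0098 gf25.0
```

Emit:
drive_tool(moves=[0,0,0,-15,0,0,0,0,0,0,-30,0,0,0,0,0,0,-30,0,0,0,0,0,0,-10,0,0,0,0,0,0,0,0,0,0])

```text
t: 8.15
tool_pos: [0.4284, -0.1619, 0.4379]
orientation: [3.139, 0.047, 0.006]
force: [0.3, 0.8, -2.1]
opening: 0.01
gripper_force: 25.0
```

```bash
python3 st.py .44 .216 .257;python3 - <<'E'
from h import *
from plant import robot
o=[]
for n,b in(("top",(340,180,450,280)),("side",(300,110,410,210))):
    c=robot.read_camera(n);np.savez(f"{n}3.npz",**c);im=c["color"][b[1]:b[3],b[0]:b[2],::-1]
    o.append(cv2.resize(im,None,fx=3.6,fy=3.6,interpolation=cv2.INTER_CUBIC))
cv2.imwrite("pics/p3.png",np.hstack(o))
E
```

```text
t8.2 grasp [ 0.4291 -0.1622  0.2706] tcp [ 0.4284 -0.1619  0.4379] yaw1.70 z [ 0.0039 -0.0019 -1.    ] q [-0.4733 -0.2766  1.8155  0.0001  1.5984  1.0678] F [ 0.2726  0.7921 -2.0808] op0.0100 gf25.0
tool shift mm [  22.1 -377.7   12.9]
```

View pics/p3.png

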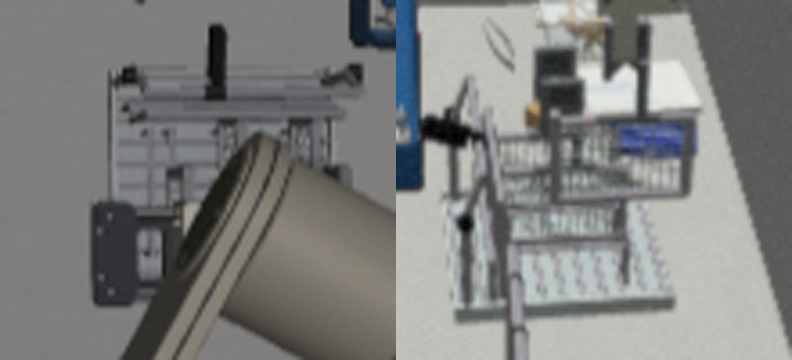

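The side view shows screen A free in the gripper, hanging straight, with its frame at about (620,160). Screens B and C are still in the rack. Now carrying it to the stand.

Emit:
drive_tool(moves=[0,0,-30,0,0,0,1.7,0,0,-47,0,0,0,0,0,0,-48,0,0,0,0,0,0,-48,0,0,0,0,0,0,-48,0,0,0,0,0,0,-48,0,0,0,0,0,0,-48,0,0,0,0,0,0,-48,0,0,0,0])

```text
t: 9.05
tool_pos: [0.426, 0.2053, 0.4335]
orientation: [3.141, -0.0, -0.004]
force: [2.2, -0.5, -1.4]
opening: 0.0103
gripper_force: 25.0
```

Emit:
drive_tool(moves=[0,0,-10,0,0,0,0,0,0,0,0,0,0,0,0,0,0,0,0,0,0])

```text
t: 9.35
tool_pos: [0.4267, 0.2127, 0.4341]
orientation: [3.14, 0.0, -0.004]
force: [0.5, -1.1, -1.5]
opening: 0.0099
gripper_force: 25.0
```

```bash
python3 st.py .44 .216 .257;python3 - <<'E'
from h import *
from plant import robot
o=[]
for n,b in(("top",(240,180,330,270)),("side",(285,170,405,310))):
    c=robot.read_camera(n);np.savez(f"{n}4.npz",**c);im=c["color"][b[1]:b[3],b[0]:b[2],::-1]
    o.append(cv2.resize(im,None,fx=560/im.shape[0],fy=560/im.shape[0],interpolation=cv2.INTER_CUBIC))
    P=cloud(c)
o=np.hstack(o);print(o.shape);cv2.imwrite("pics/p4.png",cv2.resize(o,(780,int(o.shape[0]*780/o.shape[1]))))
E
```

```text
t9.3 grasp [0.4263 0.2125 0.2668] tcp [0.4267 0.2127 0.4341] yaw0.01 z [-0.0023 -0.0015 -1.    ] q [ 0.3552 -0.2178  1.7731 -0.0006  1.589   1.9259] F [ 0.4625 -1.0559 -1.5111] op0.0099 gf25.0
tool shift mm [13.7 -3.5  9.8]
(560, 1040, 3)
```

View pics/p4.png

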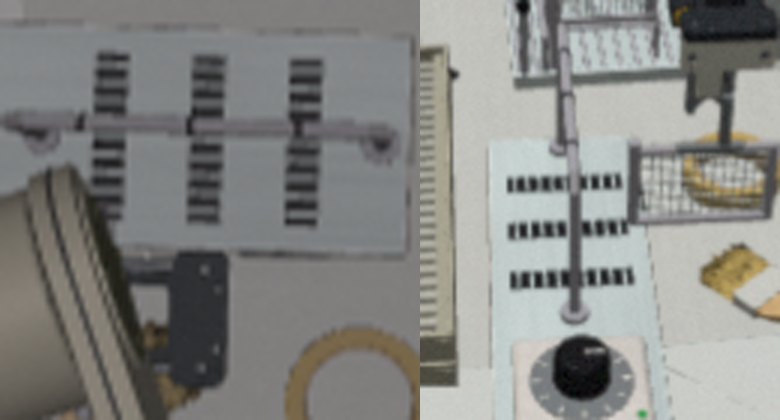

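The side view shows screen A held level with its frame at about (700,183), short of the rail. The air slots are at about (565,183), (568,230) and (572,277). I'll compare the screen and slot y positions in the same camera.

```bash
python3 - <<'E'
from h import *
from scipy import ndimage
np.set_printoptions(precision=4,suppress=True)
for n,k in(("side",4),("top",0),("side",0)):
    c=load(n,k);P=cloud(c);g=c["color"].astype(int).max(2)
    X,Y,Z=P[...,0],P[...,1],P[...,2]
    m=(X>.465)&(X<.605)&(Y>.03)&(Y<.28)&(g<75)&(Z<.052)&(Z>.02)
    vv,uu=np.where(m);Q=onz(c,np.c_[uu,vv],.043)
    for y0 in(.088,.153,.218):
        s=abs(Q[:,1]-y0)<.025; print(n,k,"slot",s.sum(),Q[s].mean(0),np.ptp(Q[s,1]), np.median(Q[s],0))
    print(" rail",end="");r=(Z>.19)&(Z<.215)&(Y>.06)&(Y<.24)&(X>.525)&(X<.55);print(r.sum(),P[r].mean(0))
    # marks: dark pixels on rail
    vv,uu=np.where(r); 
    m=r&(g<np.median(g[r])*.6);l,kk=ndimage.label(m,np.ones((3,3)))
    for i in range(1,kk+1):
        v,u=np.where(l==i);print("  mark",len(u),onz(c,[(u.mean(),v.mean())],.203))
    if k==4:
        s=(X>.3)&(X<.52)&(Y>.18)&(Y<.25)&(Z>.09)&(Z<.205);q=P[s]
        print(" screen",s.sum(),q.min(0),q.max(0),np.median(q,0))
        for lo,hi in((.10,.12),(.12,.16),(.16,.19),(.19,.22),(.22,.245)):
            t=(X>.3)&(X<.52)&(Y>.18)&(Y<.25)&(Z>lo)&(Z<hi);q=P[t];print("  z",lo,len(q),q.min(0),q.max(0),np.median(q,0)) if len(q) else 0
E
```

```text
side 4 slot 40 [0.5367 0.0865 0.043 ] 0.01395407972758722 [0.543  0.0863 0.043 ]
side 4 slot 63 [0.5344 0.1512 0.043 ] 0.014573402735756136 [0.5407 0.1507 0.043 ]
side 4 slot 73 [0.5387 0.2169 0.043 ] 0.016494030884656508 [0.5424 0.2171 0.043 ]
 rail160 [0.5363 0.1565 0.2066]
  mark 3 [[0.5398 0.1514 0.203 ]]
  mark 1 [[0.5419 0.2154 0.203 ]]
 screen 882 [0.3572 0.2053 0.1006] [0.4879 0.2203 0.204 ] [0.4227 0.2136 0.1535]
  z 0.1 217 [0.3576 0.2064 0.1006] [0.4867 0.2203 0.1198] [0.4227 0.2141 0.1121]
  z 0.12 262 [0.3572 0.206  0.1201] [0.4875 0.219  0.1597] [0.4228 0.2127 0.1405]
  z 0.16 247 [0.3577 0.2085 0.1601] [0.4879 0.219  0.1899] [0.4233 0.2135 0.1751]
  z 0.19 174 [0.3598 0.2053 0.19  ] [0.4863 0.2203 0.2187] [0.4123 0.2152 0.1934]
  z 0.22 64 [0.4015 0.2085 0.2213] [0.4423 0.2199 0.2442] [0.4118 0.2156 0.2375]
top 0 slot 103 [0.535  0.0884 0.043 ] 0.0208289921522192 [0.531  0.0883 0.043 ]
top 0 slot 111 [0.5381 0.154  0.043 ] 0.0225024761677953 [0.5325 0.1541 0.043 ]
top 0 slot 106 [0.5353 0.2191 0.043 ] 0.031588920212141686 [0.5311 0.2194 0.043 ]
 rail229 [0.5385 0.1513 0.2048]
  mark 3 [[0.5369 0.218  0.203 ]]
  mark 4 [[0.5393 0.1533 0.203 ]]
  mark 9 [[0.5393 0.0888 0.203 ]]
side 0 slot 44 [0.5349 0.0862 0.043 ] 0.01395407972758722 [0.5416 0.0859 0.043 ]
side 0 slot 63 [0.5367 0.1513 0.043 ] 0.01575129701016653 [0.541  0.1507 0.043 ]
side 0 slot 76 [0.5369 0.2169 0.043 ] 0.016678099767537424 [0.5418 0.2171 0.043 ]
 rail162 [0.5363 0.1576 0.2065]
  mark 2 [[0.5407 0.1521 0.203 ]]
  mark 1 [[0.5419 0.2154 0.203 ]]
```

Emit:
drive_tool(moves=[0,0,-4,11,0,0,0,0,0,0,0,0,0,0,0,20,0,0,0,0,0,0,0,0,0,0,0,0])

```text
t: 9.85
tool_pos: [0.4479, 0.2167, 0.4241]
orientation: [3.141, -0.002, 0.0]
force: [-0.5, 0.4, -0.6]
opening: 0.0097
gripper_force: 25.0
```

```bash
python3 st.py .540 .2165 .255
```

```text
t9.8 grasp [0.4479 0.2166 0.2568] tcp [0.4479 0.2167 0.4241] yaw-0.09 z [ 0.0002 -0.0003 -1.    ] q [ 0.3476 -0.1574  1.7382 -0.0003  1.5607  1.92  ] F [-0.5088  0.4259 -0.5975] op0.0097 gf25.0
tool shift mm [92.1 -0.   1.9]
```

Emit:
drive_tool(moves=[0,15,0,1,0,0,0,0,15,0,0,0,0,0,0,15,0,0,0,0,0,0,15,0,0,0,0,0,0,15,0,0,0,0,0,0,10,0,0,0,0,0,0,7,0,0,0,0,0,0,0,0,0,0,0,0])

```text
t: 10.65
tool_pos: [0.5392, 0.2171, 0.4233]
orientation: [3.141, -0.001, -0.001]
force: [-0.5, 0.2, -1.4]
opening: 0.0102
gripper_force: 25.0
```

```bash
python3 st.py .540 .2165 .229;python3 - <<'E'
from h import *
from plant import robot
np.set_printoptions(precision=4,suppress=True)
c=robot.read_camera("side");np.savez("side5.npz",**c);P=cloud(c);X,Y,Z=P[...,0],P[...,1],P[...,2]
for lo,hi in((.09,.12),(.12,.16),(.16,.18)):
    t=(X>.4)&(X<.65)&(Y>.2)&(Y<.23)&(Z>lo)&(Z<hi);q=P[t];print("  z",lo,len(q),q.min(0),q.max(0),np.median(q,0))
b=(290,170,390,280);im=c["color"][b[1]:b[3],b[0]:b[2],::-1];cv2.imwrite("pics/p5.png",cv2.resize(im,None,fx=5,fy=5,interpolation=cv2.INTER_CUBIC))
E
```

```text
t10.7 grasp [0.5391 0.2171 0.256 ] tcp [0.5392 0.2171 0.4233] yaw-0.04 z [-0.0004 -0.0001 -1.    ] q [ 0.2946  0.0728  1.516  -0.      1.5532  1.8661] F [-0.5149  0.1717 -1.3762] op0.0102 gf25.0
tool shift mm [ 0.9  0.6 27. ]
  z 0.09 277 [0.4706 0.2118 0.0906] [0.6002 0.227  0.1197] [0.5421 0.2188 0.1026]
  z 0.12 261 [0.4714 0.2121 0.1201] [0.5996 0.225  0.16  ] [0.5419 0.2175 0.1398]
  z 0.16 170 [0.4706 0.2112 0.16  ] [0.5984 0.2252 0.18  ] [0.5421 0.2193 0.1723]
```

View pics/p5.png

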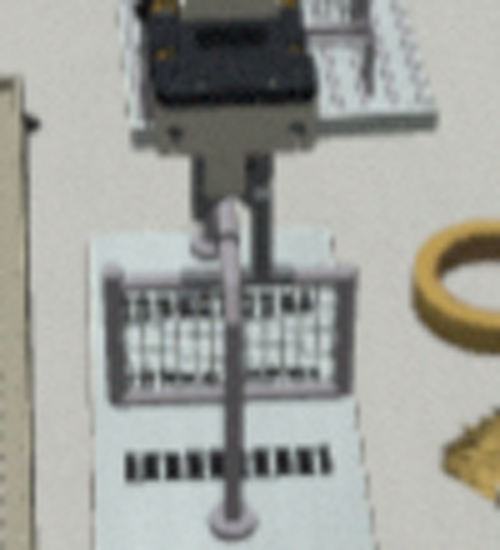

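The rail sits mid-hook at (225,225), between the lip and the stem at (262,220). Lowering and releasing.

Emit:
drive_tool(moves=[0,1,1,8,0,0,0,0,0,0,8,0,0,0,0,0,0,8,0,0,0,0,0,0,2,0,0,0,0,0,0,0,0,0,0])

```text
t: 11.2
tool_pos: [0.5396, 0.2163, 0.3971]
orientation: [3.141, -0.0, -0.001]
force: [-0.3, 0.1, -1.6]
opening: 0.0099
gripper_force: 25.0
```

```bash
python3 st.py .540 .2165 .229
```

```text
t11.2 grasp [0.5395 0.2163 0.2298] tcp [0.5396 0.2163 0.3971] yaw-0.01 z [-0.0005 -0.0002 -1.    ] q [ 0.293   0.084   1.5518 -0.      1.5063  1.864 ] F [-0.2654  0.0538 -1.6306] op0.0099 gf25.0
tool shift mm [ 0.5 -0.2  0.8]
```

Emit:
drive_tool(moves=[0,0,0,1.5,0,0,0,0,0,0,1,0,0,0,0,0,0,0,0,0,0])

```text
t: 11.5
tool_pos: [0.5398, 0.2163, 0.3965]
orientation: [-3.141, 0.0, -0.001]
force: [-2.6, -1.2, 6.9]
opening: 0.0104
gripper_force: 25.0
```

```bash
python3 st.py
```

```text
t11.5 grasp [0.5399 0.2164 0.2292] tcp [0.5398 0.2163 0.3965] yaw-0.01 z [ 0.0009  0.0003 -1.    ] q [0.293  0.0839 1.553  0.     1.5037 1.864 ] F [-2.5763 -1.2177  6.9389] op0.0104 gf25.0
```

Emit:
drive_tool(moves=[40,0,0,0,0,0,0,40,0,0,0,0,0,0,40,0,0,0,0,0,0,40,0,0,-15,0,0,0,40,0,0,-30,0,0,0,40,-30,30,-15,0,0,0,40,-15,46,0,0,0,0,40,0,48,0,0,0,0])

```text
t: 12.3
tool_pos: [0.4935, 0.092, 0.4573]
orientation: [-3.141, -0.004, -0.004]
force: [1.2, -1.0, -0.1]
opening: 0.0401
gripper_force: 0.0
```

Emit:
drive_tool(moves=[40,0,48,0,0,0,-1.7,40,0,48,0,0,0,0,40,0,48,0,0,0,0,40,0,48,0,0,0,0,40,0,48,0,0,0,0,40,0,48,0,0,0,0,40,0,24,0,0,0,0,40,0,0,0,0,0,0])

```text
t: 13.1
tool_pos: [0.5021, -0.2227, 0.4558]
orientation: [3.14, 0.04, 0.0]
force: [-0.6, 0.3, -0.8]
opening: 0.0401
gripper_force: 0.0
```

```bash
python3 st.py .478 -.2205 .181;python3 - <<'E'
from h import *
from plant import robot
np.set_printoptions(precision=4,suppress=True)
from scipy import ndimage
c=robot.read_camera("side");np.savez("side6.npz",**c);P=cloud(c);X,Y,Z=P[...,0],P[...,1],P[...,2]
t=(X>.44)&(X<.51)&(Y>-.35)&(Y<-.13)&(Z>.17)&(Z<.205)
l,k=ndimage.label(t)
for i in range(1,k+1):
    q=P[l==i]
    if len(q)>10: print("tab",len(q),q.min(0),q.max(0),np.median(q,0))
for lo,hi in((.06,.09),(.09,.12),(.12,.15),(.2,.25)):
    t=(X>.4)&(X<.65)&(Y>.19)&(Y<.24)&(Z>lo)&(Z<hi);q=P[t];print("  z",lo,len(q),q.min(0),q.max(0),np.median(q,0))
a=c["color"][110:190,300:390,::-1];b=c["color"][170:290,290:390,::-1]
r=lambda im:cv2.resize(im,(int(im.shape[1]*480/im.shape[0]),480),interpolation=cv2.INTER_CUBIC)
o=np.hstack([r(a),r(b)]);cv2.imwrite("pics/p6.png",cv2.resize(o,None,fx=.82,fy=.82))
E
```

```text
t13.1 grasp [ 0.5021 -0.2229  0.2885] tcp [ 0.5021 -0.2227  0.4558] yaw1.45 z [ 0.0001 -0.001  -1.    ] q [-0.5106 -0.0233  1.555  -0.0008  1.6093  1.0349] F [-0.5752  0.2642 -0.7888] op0.0401 gf0.0
tool shift mm [-24.1  -3.1 107.5]
tab 190 [ 0.4529 -0.2878  0.1704] [ 0.4951 -0.2085  0.2006] [ 0.4756 -0.2251  0.1861]
  z 0.06 278 [0.4718 0.1913 0.0608] [0.6499 0.2393 0.09  ] [0.5501 0.2181 0.074 ]
  z 0.09 183 [0.4702 0.2108 0.0901] [0.6005 0.2254 0.1197] [0.5445 0.2169 0.1054]
  z 0.12 198 [0.4714 0.21   0.1204] [0.5996 0.2239 0.1499] [0.5396 0.2173 0.1347]
  z 0.2 275 [0.5169 0.21   0.2005] [0.5548 0.2394 0.2491] [0.537  0.2205 0.2263]
```

View pics/p6.png

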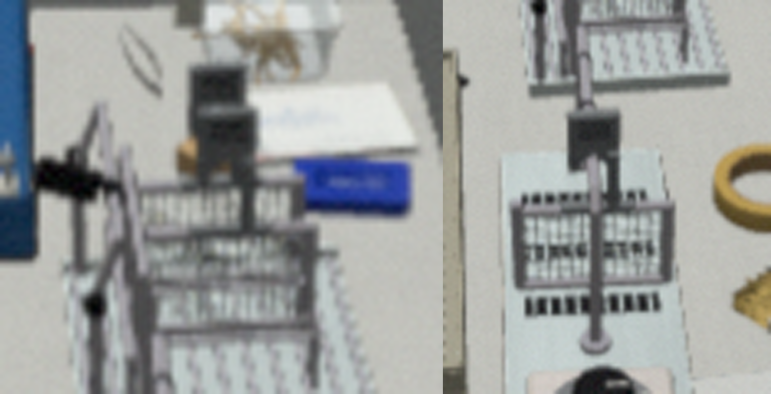

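Screen A hangs straight on the rail, with its frame at about (592,245) in the right half. Screens B and C are undisturbed in the left half. Next is screen B.

Emit:
drive_tool(moves=[40,-24,-3,10,0,0,0,40,0,0,20,0,0,0,40,0,0,40,0,0,0,40,0,0,37,0,0,0,40,0,0,0,0,0,0,20,0,0,0,0,0,0,10,0,0,0,0,0,0,0,0,0,0,0,0,0], grip_force=10)

```text
t: 13.95
tool_pos: [0.4793, -0.2174, 0.3509]
orientation: [3.139, 0.047, 0.006]
force: [0.4, -0.3, 0.7]
opening: 0.0207
gripper_force: 0.0
```

Emit:
drive_tool(moves=[0,0,0,0,0,0,0,0,0,0,0,0,0,0,0,0,0,0,0,0,0,0,0,0,0,0,0,0], grip_force=25)

```text
t: 14.35
tool_pos: [0.4789, -0.218, 0.3497]
orientation: [3.139, 0.046, 0.004]
force: [-0.6, -2.4, 7.0]
opening: 0.01
gripper_force: 24.9
```

```bash
python3 st.py .478 -.2205 .181
```

```text
t14.3 grasp [ 0.4794 -0.2184  0.1824] tcp [ 0.4789 -0.218   0.3497] yaw1.67 z [ 0.0026 -0.0025 -1.    ] q [-0.5243 -0.0388  1.7638 -0.0009  1.4131  1.0174] F [-0.6173 -2.3617  6.9778] op0.0100 gf24.9
tool shift mm [-1.4  2.1  1.4]
```

Emit:
drive_tool(moves=[0,0,0,-4,0,0,0,0,-12,0,0,0,0,0,0,-12,0,0,0,0,0,0,-12,0,0,0,0,0,0,-14,0,0,0,0,0,0,0,0,-15,0,0,0,0,0,0,-30,0,0,0,0,0,0,-40,0,0,0])

```text
t: 15.15
tool_pos: [0.4272, -0.2182, 0.4353]
orientation: [-3.137, -0.045, 0.008]
force: [1.3, 0.6, -0.8]
opening: 0.0098
gripper_force: 25.0
```

```bash
python3 st.py .44 .151 .27
```

```text
t15.2 grasp [ 0.4264 -0.2175  0.268 ] tcp [ 0.4272 -0.2182  0.4353] yaw1.66 z [-0.0051  0.004  -1.    ] q [-0.5794 -0.2077  1.7623  0.0006  1.5934  0.9625] F [ 1.2848  0.6478 -0.8247] op0.0098 gf25.0
tool shift mm [  24.3 -368.    -0.6]
```

Emit:
drive_tool(moves=[0,0,-40,0,0,0,1.7,0,0,-47,0,0,0,0,0,0,-47,0,0,0,0,0,0,-47,0,0,0,0,0,0,-47,0,0,0,0,0,0,-47,0,0,0,0,0,0,-47,0,0,0,0,0,0,-47,0,0,0,0])

```text
t: 15.95
tool_pos: [0.4262, 0.1521, 0.4366]
orientation: [-3.141, 0.0, 0.003]
force: [0.3, -0.4, -1.9]
opening: 0.0102
gripper_force: 25.0
```

Emit:
drive_tool(moves=[0,0,0,0,0,0,0,0,0,0,0,0,0,0])

```text
t: 16.15
tool_pos: [0.4265, 0.1513, 0.4363]
orientation: [3.141, 0.005, -0.004]
force: [0.3, -0.4, -1.8]
opening: 0.0101
gripper_force: 25.0
```

```bash
cat > ms.py <<'E'
from h import *
from plant import robot
import sys
np.set_printoptions(precision=4,suppress=True)
y0=float(sys.argv[1]);x0=float(sys.argv[2])
c=robot.read_camera("side");P=cloud(c);X,Y,Z=P[...,0],P[...,1],P[...,2]
for lo,hi in((.06,.08),(.08,.10),(.10,.12),(.12,.15),(.15,.18)):
    t=(abs(X-x0)<.09)&(abs(Y-y0)<.025)&(Z>lo)&(Z<hi);q=P[t]
    if len(q): print("  z",lo,len(q),q.min(0),q.max(0),"mid",(q.min(0)+q.max(0))/2)
E
python3 st.py .44 .151 .257; python3 ms.py .15 .43
```

```text
t16.1 grasp [0.4261 0.1513 0.269 ] tcp [0.4265 0.1513 0.4363] yaw0.18 z [-0.0024 -0.0002 -1.    ] q [ 0.2274 -0.2883  1.8278  0.0004  1.6044  1.7951] F [ 0.304 -0.361 -1.771] op0.0101 gf25.0
tool shift mm [13.9  0.3 12. ]
  z 0.1 202 [0.3586 0.1448 0.1021] [0.4868 0.1604 0.1198] mid [0.4227 0.1526 0.111 ]
  z 0.12 185 [0.3575 0.1442 0.1202] [0.4869 0.1593 0.1498] mid [0.4222 0.1517 0.135 ]
  z 0.15 216 [0.3573 0.1458 0.1503] [0.4875 0.1587 0.1798] mid [0.4224 0.1523 0.1651]
```

Emit:
drive_tool(moves=[0,20,0,12,0,0,0,0,14,0,0,0,0,0,0,0,0,0,0,0,0])

```text
t: 16.5
tool_pos: [0.4622, 0.1485, 0.4243]
orientation: [3.141, -0.005, -0.002]
force: [-0.1, -0.5, -0.6]
opening: 0.0097
gripper_force: 25.0
```

```bash
python3 st.py .540 .1515 .2574
```

```text
t16.5 grasp [0.462  0.1484 0.257 ] tcp [0.4622 0.1485 0.4243] yaw-0.19 z [-0.0015 -0.0005 -1.    ] q [ 0.2052 -0.1906  1.7674 -0.0002  1.5665  1.7793] F [-0.0565 -0.5104 -0.6082] op0.0097 gf25.0
tool shift mm [78.  -3.4 -0.5]
```

Emit:
drive_tool(moves=[0,15,0,0,0,0,0,0,15,0,0,0,0,0,0,15,0,0,0,0,0,0,15,0,0,0,0,0,0,14,0,0,0,0,0,0,5,0,0,0,0,0,0,0,0,0,0,0,0])

```text
t: 17.2
tool_pos: [0.5404, 0.1492, 0.425]
orientation: [3.142, -0.003, -0.001]
force: [-1.5, 0.5, -1.3]
opening: 0.0098
gripper_force: 25.0
```

```bash
python3 st.py .540 .1515 .231; python3 ms.py .152 .54
```

```text
t17.2 grasp [0.5403 0.1492 0.2577] tcp [0.5404 0.1492 0.425 ] yaw-0.11 z [-0.0007 -0.     -1.    ] q [0.178  0.0167 1.5708 0.0001 1.5548 1.7506] F [-1.4738  0.5082 -1.3446] op0.0098 gf25.0
tool shift mm [-0.3 -2.3 26.7]
  z 0.08 10 [0.4879 0.1449 0.0984] [0.5903 0.1506 0.1   ] mid [0.5391 0.1477 0.0992]
  z 0.1 129 [0.4716 0.1447 0.1   ] [0.6014 0.1571 0.1198] mid [0.5365 0.1509 0.1099]
  z 0.12 161 [0.4725 0.1436 0.1203] [0.6007 0.1598 0.15  ] mid [0.5366 0.1517 0.1352]
  z 0.15 167 [0.4711 0.1433 0.1502] [0.5999 0.1571 0.1799] mid [0.5355 0.1502 0.1651]
```

Emit:
drive_tool(moves=[0,0,-2,8,0,0,0,0,0,0,8,0,0,0,0,0,0,8,0,0,0,0,0,0,3,0,0,0,0,0,0,1,0,0,0,0,0,0,0,0,0,0])

```text
t: 17.85
tool_pos: [0.5404, 0.1523, 0.3984]
orientation: [-3.141, -0.0, -0.003]
force: [-2.3, -0.6, 8.0]
opening: 0.0102
gripper_force: 25.0
```

```bash
python3 st.py .540 .1515 .231
```

```text
t17.9 grasp [0.5407 0.1523 0.2311] tcp [0.5404 0.1523 0.3984] yaw0.00 z [ 0.002   0.0001 -1.    ] q [ 0.1835  0.0283  1.6072 -0.0002  1.5041  1.7542] F [-2.2656 -0.6238  7.97  ] op0.0102 gf25.0
tool shift mm [-0.7  0.8  0.1]
```

Seated, so I'll release and go to screen C.

Emit:
drive_tool(moves=[40,0,0,0,0,0,0,40,0,0,0,0,0,0,40,0,0,0,0,0,0,40,0,0,-15,0,0,0,40,0,0,-30,0,0,0,40,-30,30,-15,0,0,0,40,-15,46,0,0,0,-1.7,40,-10,47,0,0,0,0])

```text
t: 18.65
tool_pos: [0.4858, 0.0285, 0.4591]
orientation: [3.141, 0.052, 0.004]
force: [1.3, -0.9, -0.0]
opening: 0.0403
gripper_force: 0.0
```

Emit:
drive_tool(moves=[40,0,48,0,0,0,0,40,0,48,0,0,0,0,40,0,48,0,0,0,0,40,0,48,0,0,0,0,40,0,48,0,0,0,0,40,0,48,0,0,0,0,40,0,20,0,0,0,0,40,0,0,0,0,0,0])

```text
t: 19.45
tool_pos: [0.4954, -0.2814, 0.4573]
orientation: [3.141, 0.041, -0.0]
force: [-0.2, 1.2, -0.5]
opening: 0.0397
gripper_force: 0.0
```

```bash
python3 st.py .479 -.2805 .181;python3 - <<'E'
from h import *
from plant import robot
np.set_printoptions(precision=4,suppress=True)
c=robot.read_camera("side");P=cloud(c);X,Y,Z=P[...,0],P[...,1],P[...,2]
t=(X>.42)&(X<.55)&(Y>-.35)&(Y<-.22)&(Z>.165)&(Z<.205);q=P[t];print("tab",len(q),q.min(0),q.max(0),np.median(q,0))
E
python3 ms.py .152 .54;python3 ms.py .217 .54
```

```text
t19.4 grasp [ 0.4954 -0.2814  0.29  ] tcp [ 0.4954 -0.2814  0.4573] yaw1.48 z [-0.0002 -0.0003 -1.    ] q [-0.6064  0.0324  1.4964 -0.0004  1.6129  0.9385] F [-0.1693  1.2482 -0.4978] op0.0397 gf0.0
tool shift mm [-16.3  -1.4 109. ]
tab 112 [ 0.4436 -0.2903  0.1651] [ 0.482  -0.2718  0.1995] [ 0.4615 -0.2801  0.1829]
  z 0.06 89 [0.4769 0.1476 0.0676] [0.5885 0.1626 0.0798] mid [0.5327 0.1551 0.0737]
  z 0.08 19 [0.4772 0.1513 0.0804] [0.5854 0.1574 0.0894] mid [0.5313 0.1544 0.0849]
  z 0.1 88 [0.4723 0.1466 0.1001] [0.601  0.1608 0.1199] mid [0.5367 0.1537 0.11  ]
  z 0.12 162 [0.4727 0.1471 0.1205] [0.6006 0.1596 0.15  ] mid [0.5367 0.1533 0.1352]
  z 0.15 108 [0.4735 0.1468 0.15  ] [0.5999 0.162  0.1633] mid [0.5367 0.1544 0.1567]
  z 0.06 184 [0.4723 0.211  0.0648] [0.5985 0.2241 0.08  ] mid [0.5354 0.2175 0.0724]
  z 0.08 115 [0.4727 0.211  0.0801] [0.6005 0.2239 0.0999] mid [0.5366 0.2174 0.09  ]
  z 0.1 123 [0.4705 0.2124 0.1   ] [0.6002 0.2233 0.1199] mid [0.5354 0.2178 0.11  ]
  z 0.12 205 [0.4712 0.2116 0.1201] [0.5997 0.2232 0.15  ] mid [0.5354 0.2174 0.135 ]
  z 0.15 180 [0.4719 0.2106 0.1501] [0.601  0.224  0.1797] mid [0.5365 0.2173 0.1649]
```

Screen C has been knocked about 13 mm towards −x, with its height and y unchanged. I'll grasp it there.

Emit:
drive_tool(moves=[40,-30,-1,10,0,0,0,40,0,0,20,0,0,0,40,0,0,40,0,0,0,40,0,0,38,0,0,0,40,0,0,0,0,0,0,20,0,0,0,0,0,0,10,0,0,0,0,0,0,0,0,0,0,0,0,0], grip_force=10)

```text
t: 20.4
tool_pos: [0.4667, -0.279, 0.352]
orientation: [3.139, 0.047, 0.006]
force: [0.8, -1.0, 0.2]
opening: 0.0205
gripper_force: 0.0
```

Emit:
drive_tool(moves=[0,0,0,0,0,0,0,0,0,0,0,0,0,0,0,0,0,0,0,0,0,0,0,0,0,0,0,0], grip_force=25)

```text
t: 20.8
tool_pos: [0.4663, -0.2797, 0.3509]
orientation: [3.138, 0.046, 0.004]
force: [1.1, -3.3, 6.0]
opening: 0.0099
gripper_force: 25.0
```

```bash
python3 st.py; python3 - <<'E'
from h import *
from plant import robot
np.set_printoptions(precision=4,suppress=True)
c=robot.read_camera("side");P=cloud(c);X,Y,Z=P[...,0],P[...,1],P[...,2]
for lo,hi in((.07,.09),(.09,.11),(.165,.205)):
  t=(X>.35)&(X<.56)&(Y>-.31)&(Y<-.25)&(Z>lo)&(Z<hi);q=P[t];print(len(q),q.min(0),q.max(0),np.median(q,0))
E
```

```text
t20.8 grasp [ 0.4667 -0.2802  0.1836] tcp [ 0.4663 -0.2797  0.3509] yaw1.66 z [ 0.0027 -0.003  -1.    ] q [-0.6343  0.0079  1.7154 -0.0008  1.4143  0.9076] F [ 1.1051 -3.2581  5.967 ] op0.0099 gf25.0
77 [ 0.3992 -0.3036  0.0703] [ 0.5394 -0.2706  0.09  ] [ 0.4663 -0.2807  0.0795]
137 [ 0.4003 -0.2956  0.09  ] [ 0.5426 -0.261   0.1099] [ 0.4667 -0.2776  0.1018]
107 [ 0.4438 -0.2864  0.1656] [ 0.4823 -0.2523  0.2043] [ 0.4661 -0.2718  0.1864]
```

Emit:
drive_tool(moves=[0,0,0,-4,0,0,0,0,-12,0,0,0,0,0,0,-12,0,0,0,0,0,0,-12,0,0,0,0,0,0,-4,0,0,0,0,0,0,0,0,-15,0,0,0,0,0,0,-30,0,0,0,0,0,0,-40,0,0,0])

```text
t: 21.65
tool_pos: [0.425, -0.2794, 0.436]
orientation: [-3.136, -0.046, 0.008]
force: [-0.2, 0.5, -0.6]
opening: 0.0099
gripper_force: 25.0
```

```bash
python3 st.py .43 .088 .27
```

```text
t21.6 grasp [ 0.4241 -0.2786  0.2687] tcp [ 0.425  -0.2794  0.436 ] yaw1.67 z [-0.005   0.0048 -1.    ] q [-0.6826 -0.1266  1.6888  0.0005  1.5862  0.8591] F [-0.2053  0.5186 -0.622 ] op0.0099 gf25.0
tool shift mm [  16.5 -366.3    0.5]
```

Emit:
drive_tool(moves=[0,0,-37,0,0,0,1.7,0,0,-47,0,0,0,0,0,0,-47,0,0,0,0,0,0,-47,0,0,0,0,0,0,-47,0,0,0,0,0,0,-47,0,0,0,0,0,0,-47,0,0,0,0,0,0,-47,0,0,0,0])

```text
t: 22.45
tool_pos: [0.4238, 0.088, 0.4376]
orientation: [-3.141, 0.0, 0.003]
force: [1.4, 0.8, -2.1]
opening: 0.0097
gripper_force: 25.0
```

Emit:
drive_tool(moves=[0,0,0,0,0,0,0,0,0,0,0,0,0,0])

```text
t: 22.65
tool_pos: [0.4243, 0.0872, 0.4374]
orientation: [-3.142, -0.005, 0.003]
force: [-0.6, -0.3, -1.1]
opening: 0.0096
gripper_force: 25.0
```

```bash
python3 st.py .44 .087 .2586; python3 ms.py .088 .43; python3 ms.py .152 .54
```

```text
t22.6 grasp [0.4239 0.0872 0.2702] tcp [0.4243 0.0872 0.4374] yaw0.20 z [-0.0021  0.     -1.    ] q [ 0.0841 -0.3459  1.8715  0.0002  1.6181  1.6515] F [-0.5535 -0.3415 -1.1101] op0.0096 gf25.0
tool shift mm [16.1  0.3 11.5]
  z 0.1 197 [0.3565 0.0805 0.1039] [0.4861 0.0968 0.1199] mid [0.4213 0.0887 0.1119]
  z 0.12 173 [0.3559 0.081  0.1203] [0.486  0.0956 0.1499] mid [0.4209 0.0883 0.1351]
  z 0.15 183 [0.3561 0.083  0.1501] [0.4848 0.0959 0.18  ] mid [0.4205 0.0894 0.165 ]
  z 0.06 86 [0.4769 0.1461 0.0659] [0.5884 0.16   0.0796] mid [0.5327 0.153  0.0727]
  z 0.08 23 [0.4773 0.15   0.0801] [0.5881 0.16   0.0999] mid [0.5327 0.155  0.09  ]
  z 0.1 85 [0.4725 0.1484 0.1015] [0.601  0.1584 0.1199] mid [0.5367 0.1534 0.1107]
  z 0.12 163 [0.4729 0.1482 0.1201] [0.6008 0.1597 0.1499] mid [0.5368 0.1539 0.135 ]
  z 0.15 109 [0.4738 0.146  0.1503] [0.5999 0.1614 0.1626] mid [0.5369 0.1537 0.1564]
```

Emit:
drive_tool(moves=[0,20,0,12,0,0,0,0,14,0,0,0,0,0,0,0,0,0,0,0,0])

```text
t: 23.05
tool_pos: [0.4597, 0.0842, 0.4253]
orientation: [3.141, -0.005, -0.002]
force: [-1.0, -0.3, -1.2]
opening: 0.0096
gripper_force: 25.0
```

```bash
python3 st.py .5393 .0872 .2586
```

```text
t23.1 grasp [0.4595 0.0842 0.258 ] tcp [0.4597 0.0842 0.4253] yaw-0.20 z [-0.0014 -0.0002 -1.    ] q [ 0.0715 -0.2429  1.8103 -0.0001  1.5757  1.6457] F [-1.0016 -0.3331 -1.1736] op0.0096 gf25.0
tool shift mm [79.8 -3.3 -0.7]
```

Emit:
drive_tool(moves=[0,15,0,0,0,0,0,0,15,0,0,0,0,0,0,15,0,0,0,0,0,0,15,0,0,0,0,0,0,14,0,0,0,0,0,0,6,0,0,0,0,0,0,0,0,0,0,0,0])

```text
t: 23.75
tool_pos: [0.5389, 0.085, 0.426]
orientation: [3.142, -0.003, -0.001]
force: [0.0, 0.3, -1.8]
opening: 0.0098
gripper_force: 25.0
```

```bash
python3 st.py .5393 .0872 .2323; python3 ms.py .088 .54
```

```text
t23.8 grasp [0.5388 0.085  0.2587] tcp [0.5389 0.085  0.426 ] yaw-0.11 z [-0.0007 -0.     -1.    ] q [ 0.0624 -0.0247  1.6102  0.      1.5567  1.6351] F [ 0.023   0.3319 -1.8471] op0.0098 gf25.0
tool shift mm [ 0.5 -2.2 26.4]
  z 0.08 3 [0.4878 0.0773 0.0969] [0.574  0.0811 0.0997] mid [0.5309 0.0792 0.0983]
  z 0.1 78 [0.4711 0.0783 0.1004] [0.5996 0.0912 0.1197] mid [0.5353 0.0848 0.1101]
  z 0.12 120 [0.4719 0.0793 0.1204] [0.5993 0.0926 0.1499] mid [0.5356 0.086  0.1352]
  z 0.15 174 [0.4728 0.0803 0.1503] [0.6005 0.0954 0.1798] mid [0.5366 0.0879 0.1651]
```

Emit:
drive_tool(moves=[0,0,-2,8,0,0,0,0,0,0,8,0,0,0,0,0,0,8,0,0,0,0,0,0,3,0,0,0,0,0,0,1,0,0,0,0,0,0,0,0,0,0])

```text
t: 24.4
tool_pos: [0.5385, 0.0881, 0.3995]
orientation: [3.142, 0.0, 0.001]
force: [-5.9, -0.2, 10.8]
opening: 0.0102
gripper_force: 25.0
```

```bash
python3 st.py .5393 .0872 .2323
```

```text
t24.4 grasp [0.5386 0.0881 0.2322] tcp [0.5385 0.0881 0.3995] yaw0.00 z [ 0.0007 -0.     -1.    ] q [ 0.0682 -0.0145  1.6483 -0.0001  1.5071  1.6389] F [-5.8969 -0.2423 10.8134] op0.0102 gf25.0
tool shift mm [ 0.7  0.9 -0.1]
```

Emit:
drive_tool(moves=[0,-1,0,0,0,0,0,40,0,0,0,0,0,0,40,0,0,0,0,0,0,40,0,0,0,0,0,0,40,0,0,-15,0,0,0,40,0,0,-35,0,0,0,80,0,-30,-30,0,0,0,80,0,-48,0,0,0,0])

```text
t: 25.2
tool_pos: [0.5388, 0.165, 0.4851]
orientation: [-3.14, 0.007, -0.015]
force: [0.3, 0.7, 0.3]
opening: 0.0518
gripper_force: 0.0
```

Emit:
drive_tool(moves=[80,0,-49,0,0,0,0,80,0,-49,0,0,0,0,80,0,-49,0,0,0,0,80,0,-48,0,0,0,0,80,0,0,0,0,0,-8,80,0,0,0,0,0,-8,80,0,0,0,0,0,-8,80,0,0,0,0,0,-8])

```text
t: 26.0
tool_pos: [0.5378, 0.3613, 0.4789]
orientation: [-3.017, -0.875, -0.001]
force: [-0.1, -0.1, -0.7]
opening: 0.0803
gripper_force: 0.0
```

```bash
python3 st.py .538 .362 .0975; python3 ms.py .088 .54; python3 ms.py .152 .54; python3 ms.py .217 .54; python3 - <<'E'
from h import *
np.set_printoptions(precision=4,suppress=True)
# knob outline circle in both initial views: dark mask -> contour
for n,(x0,y0,x1,y1) in(("top",(195,185,235,230)),("side",(315,270,365,315))):
    c=load(n);P=cloud(c);g=c["color"].astype(int).max(2);Z=P[...,2]
    m=np.zeros(g.shape,bool);m[y0:y1,x0:x1]=True;m&=(Z>.1)&(Z<.125)
    vv,uu=np.where(m);q=onz(c,np.c_[uu,vv],.1065);(cc,r)=cv2.minEnclosingCircle(q[:,:2].astype(np.float32));print(n,m.sum(),"top disc mean",q.mean(0),"circle",cc,r)
E
```

```text
t26.0 grasp [0.5379 0.3613 0.3116] tcp [0.5378 0.3613 0.4789] yaw32.34 z [ 0.0003  0.0002 -1.    ] q [ 0.5125  0.2436  1.2272 -0.      1.6705  1.5187] F [-0.1051 -0.1266 -0.6577] op0.0803 gf0.0
tool shift mm [  0.4  -0.5 214.1]
  z 0.06 62 [0.4966 0.0836 0.0651] [0.5866 0.0965 0.079 ] mid [0.5416 0.09   0.072 ]
  z 0.08 6 [0.4996 0.0869 0.0815] [0.5717 0.0902 0.0864] mid [0.5357 0.0886 0.0839]
  z 0.1 22 [0.5657 0.0847 0.104 ] [0.5995 0.0944 0.1198] mid [0.5826 0.0895 0.1119]
  z 0.12 55 [0.5681 0.0836 0.1206] [0.5994 0.0951 0.1498] mid [0.5838 0.0893 0.1352]
  z 0.15 49 [0.5007 0.0813 0.1503] [0.5984 0.0969 0.163 ] mid [0.5496 0.0891 0.1567]
  z 0.06 77 [0.4769 0.1469 0.0674] [0.5885 0.1598 0.0797] mid [0.5327 0.1534 0.0736]
  z 0.08 7 [0.4995 0.1499 0.0802] [0.5854 0.1548 0.0855] mid [0.5424 0.1523 0.0829]
  z 0.1 55 [0.4995 0.1465 0.1004] [0.601  0.1585 0.1199] mid [0.5502 0.1525 0.1102]
  z 0.12 120 [0.4997 0.1468 0.1201] [0.6008 0.1586 0.1499] mid [0.5502 0.1527 0.135 ]
  z 0.15 50 [0.509  0.1471 0.1504] [0.5999 0.1596 0.162 ] mid [0.5544 0.1534 0.1562]
  z 0.06 183 [0.4722 0.21   0.066 ] [0.5985 0.2259 0.0799] mid [0.5354 0.218  0.0729]
  z 0.08 117 [0.4726 0.2117 0.08  ] [0.6005 0.2232 0.0999] mid [0.5366 0.2174 0.0899]
  z 0.1 122 [0.4707 0.2129 0.1001] [0.6003 0.2236 0.1198] mid [0.5355 0.2183 0.11  ]
  z 0.12 166 [0.4711 0.2104 0.1201] [0.5996 0.2237 0.1499] mid [0.5353 0.217  0.135 ]
  z 0.15 149 [0.4721 0.2113 0.1501] [0.601  0.2261 0.1797] mid [0.5366 0.2187 0.1649]
top 171 top disc mean [0.5404 0.3619 0.1065] circle (0.5400402545928955, 0.3617776036262512) 0.023096472024917603
side 222 top disc mean [0.5376 0.3671 0.1065] circle (0.5363599061965942, 0.3672681450843811) 0.024573294445872307
```

All three screens hang at y≈0.089, 0.153 and 0.2175, right at the marks. Now rotating to the start of the knob stroke.

Emit:
drive_tool(moves=[80,0,0,0,0,0,-8,80,0,0,0,0,0,-8,80,0,0,0,0,0,-8,80,0,0,0,0,0,-8,80,0,0,0,0,0,-8,80,0,0,0,0,0,-8,80,0,0,0,0,0,-8,80,0,0,0,0,0,-8])

```text
t: 26.95
tool_pos: [0.5379, 0.3609, 0.4785]
orientation: [2.101, 2.335, 0.0]
force: [0.5, -0.6, -0.3]
opening: 0.0803
gripper_force: 0.0
```

Emit:
drive_tool(moves=[80,0,0,40,0,0,-8,80,0,0,40,0,0,-8,80,0,0,40,0,0,-8,80,0,0,40,0,0,0,80,0,0,20,0,0,0,80,0,0,0,0,0,0])

```text
t: 27.55
tool_pos: [0.5366, 0.3601, 0.2937]
orientation: [-1.575, -2.714, 0.01]
force: [-0.6, -0.1, -0.0]
opening: 0.0797
gripper_force: 0.0
```

```bash
python3 st.py .538 .3635 .0985
```

```text
t27.6 grasp [0.5355 0.3595 0.1264] tcp [0.5366 0.3601 0.2937] yaw119.76 z [-0.0065 -0.0037 -1.    ] q [ 0.5118  0.3296  1.4639 -0.      1.3556 -0.0076] F [-0.5739 -0.0924 -0.0134] op0.0797 gf0.0
tool shift mm [ 2.2  4.4 27.9]
```

Emit:
drive_tool(moves=[80,2,4,10,0,0,0,80,0,0,17,0,0,0,80,0,0,0,0,0,0,30,0,0,0,0,0,0,30,0,0,0,0,0,0,30,0,0,0,0,0,0,30,0,0,0,0,0,0,30,0,0,0,0,0,0], grip_force=15)

```text
t: 28.35
tool_pos: [0.5393, 0.3642, 0.2713]
orientation: [-1.57, -2.719, 0.006]
force: [-19.1, -11.3, 14.3]
opening: 0.0448
gripper_force: 10.6
```

```bash
python3 st.py .538 .3635 .0985
```

```text
t28.4 grasp [0.5387 0.3638 0.104 ] tcp [0.5393 0.3642 0.2713] yaw119.99 z [-0.0039 -0.0022 -1.    ] q [ 0.5152  0.3607  1.4682 -0.0001  1.3172 -0.0082] F [-19.117  -11.2806  14.3408] op0.0448 gf10.6
tool shift mm [ 0.1 -0.7  5.5]
```

Emit:
drive_tool(moves=[30,0,-1.5,-1,0,0,0,30,0,-1.5,-1,0,0,0,30,0,0,0,0,0,0])

```text
t: 28.65
tool_pos: [0.5377, 0.3632, 0.2716]
orientation: [1.571, 2.72, 0.001]
force: [5.2, 3.0, -12.2]
opening: 0.0437
gripper_force: 15.0
```

```bash
python3 st.py .538 .3635 .0985
```

```text
t28.6 grasp [0.5378 0.3633 0.1043] tcp [0.5377 0.3632 0.2716] yaw119.98 z [ 0.0002  0.0003 -1.    ] q [ 0.515   0.3533  1.4769  0.0002  1.311  -0.0083] F [  5.235    2.9585 -12.1953] op0.0437 gf15.0
tool shift mm [0.1 0.3 5.8]
```

Emit:
drive_tool(moves=[30,0,0,1,0,0,7.5,30,0,0,0,0,0,7.5,30,0,0,0,0,0,7.5,30,0,0,0,0,0,7.5,30,0,0,0,0,0,7.5,30,0,0,0,0,0,7.5,30,0,0,0,0,0,7.5,30,0,0,0,0,0,7.5])

```text
t: 29.45
tool_pos: [0.5378, 0.3633, 0.2715]
orientation: [-2.725, -1.563, -0.0]
force: [2.2, 2.3, -6.7]
opening: 0.0438
gripper_force: 15.0
```

Emit:
drive_tool(moves=[30,0,0,0,0,0,0,80,0,0,0,0,0,0,80,0,0,0,0,0,0,80,0,0,0,0,0,0,80,0,0,-40,0,0,0,80,0,0,-30,0,0,0])

```text
t: 30.05
tool_pos: [0.5376, 0.3631, 0.343]
orientation: [2.72, 1.572, -0.001]
force: [0.2, -0.1, 0.2]
opening: 0.0778
gripper_force: 0.0
```

```bash
python3 st.py .5378 .3633 .104; cat > kn.py <<'E'
from h import *
from plant import robot
np.set_printoptions(precision=3,suppress=True)
out=[]
for n in("side","top"):
    c=robot.read_camera(n);g=c["color"].astype(int).min(2);P=cloud(c);Z=P[...,2]
    ctr=proj(c,[[.5378,.3645,.1065]])[0]
    v,u=np.mgrid[0:400,0:640];w=(np.hypot(u-ctr[0],v-ctr[1])<10)&(abs(Z-.107)<.012)
    q=onz(c,np.c_[u[w],v[w]],.1065);k=g[w];b=k>(np.median(k)+60)
    m=q[b].mean(0) if b.sum() else None; mc=q.mean(0)
    print(n,w.sum(),b.sum(),k.max(),"pointer mean",m,"disc",mc)
    if m is not None:
        d=m-mc; print("  angle cw from toward-robot deg",np.degrees(np.arctan2(d[1],-d[0]))%360)
    x,y=ctr.astype(int);im=c["color"][y-35:y+25,x-35:x+35,::-1];out.append(cv2.resize(im,None,fx=5,fy=5,interpolation=cv2.INTER_CUBIC))
cv2.imwrite("pics/kn.png",np.hstack(out))
E
python3 kn.py
```

```text
t30.1 grasp [0.5374 0.363  0.1757] tcp [0.5376 0.3631 0.343 ] yaw60.07 z [-0.0007 -0.0005 -1.    ] q [ 0.5151  0.2944  1.4139 -0.0001  1.4341  1.0375] F [ 0.1577 -0.0879  0.1573] op0.0778 gf0.0
tool shift mm [ 0.5  0.2 71.7]
side 246 22 169 pointer mean [0.535 0.359 0.107] disc [0.538 0.369 0.107]
  angle cw from toward-robot deg 286.9676423809344
top 75 0 51 pointer mean None disc [0.542 0.351 0.107]
```

View pics/kn.png

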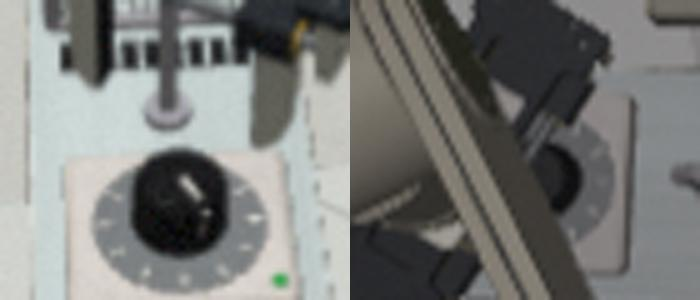

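The side view shows the pointer running from (180,178) to (200,200). That is about 60° clockwise after allowing for foreshortening, so two clicks. Next stroke.

Emit:
drive_tool(moves=[80,0,0,0,0,0,-7.5,80,0,0,0,0,0,-7.5,80,0,0,0,0,0,-7.5,80,0,0,0,0,0,-7.5,80,0,0,0,0,0,-7.5,80,0,0,0,0,0,-7.5,80,0,0,0,0,0,-7.5,80,0,0,0,0,0,-7.5])

```text
t: 30.95
tool_pos: [0.5376, 0.3631, 0.3416]
orientation: [-1.562, -2.725, 0.001]
force: [-0.1, -0.3, 0.5]
opening: 0.08
gripper_force: 0.0
```

Emit:
drive_tool(moves=[80,0,0,40,0,0,0,80,0,0,31,0,0,0,80,0,0,0,0,0,0,30,0,0,0,0,0,0,30,0,0,0,0,0,0,30,0,0,0,0,0,0,30,0,0,0,0,0,0,30,0,0,0,0,0,0])

```text
t: 31.75
tool_pos: [0.538, 0.3634, 0.2722]
orientation: [1.571, 2.72, 0.002]
force: [-0.5, -0.6, 2.0]
opening: 0.0447
gripper_force: 1.2
```

```bash
python3 st.py .5378 .3633 .104
```

```text
t31.8 grasp [0.5383 0.3635 0.1049] tcp [0.538  0.3634 0.2722] yaw119.99 z [ 0.0015  0.0008 -1.    ] q [ 0.5151  0.3529  1.4761 -0.      1.3109 -0.0084] F [-0.4848 -0.6153  1.956 ] op0.0447 gf1.2
tool shift mm [ 0.1 -0.5  0.9]
```

Emit:
drive_tool(moves=[30,0,0,0,0,0,0,30,0,0,0,0,0,0,30,0,0,0,0,0,7.5,30,0,0,0,0,0,7.5,30,0,0,0,0,0,7.5,30,0,0,0,0,0,7.5,30,0,0,0,0,0,7.5,30,0,0,0,0,0,7.5])

```text
t: 32.55
tool_pos: [0.5378, 0.3633, 0.2721]
orientation: [2.497, 1.906, 0.001]
force: [-2.5, -1.4, 6.6]
opening: 0.0439
gripper_force: 15.0
```

Emit:
drive_tool(moves=[30,0,0,0,0,0,7.5,30,0,0,0,0,0,7.5,30,0,0,0,0,0,0,80,0,0,0,0,0,0,80,0,0,0,0,0,0,80,0,0,0,0,0,0,80,0,0,-40,0,0,0,80,0,0,-30,0,0,0])

```text
t: 33.35
tool_pos: [0.5375, 0.363, 0.3413]
orientation: [-2.721, -1.571, 0.003]
force: [1.1, -0.3, 0.4]
opening: 0.0776
gripper_force: 0.0
```

```bash
cat > kn2.py <<'E'
from h import *
from plant import robot
c=robot.read_camera("side");g=c["color"].astype(int).min(2)
x,y=proj(c,[[.5378,.3645,.1065]])[0]
def seg(g):
    v,u=np.mgrid[0:400,0:640];w=(np.hypot(u-x,(v-y)*1.4)<9)&(g>90)
    q=onz(c,np.c_[u[w],v[w]],.1065)[:,:2];m=q.mean(0);_,_,V=np.linalg.svd(q-m);print(w.sum(),"mean",m.round(4),"axis deg cw from robot",np.degrees(np.arctan2(V[0,1],-V[0,0])).round(1))
seg(load("side",0)["color"].astype(int).min(2));seg(g)
E
python3 kn2.py; python3 st.py .5378 .3633 .104
```

```text
16 mean [0.5299 0.3582] axis deg cw from robot 22.5
13 mean [0.541  0.3636] axis deg cw from robot 114.7
t33.4 grasp [0.54   0.3645 0.1813] tcp [0.5389 0.3639 0.3486] yaw60.00 z [ 0.0066  0.0038 -1.    ] q [0.5151 0.2906 1.4083 0.     1.435  1.0387] F [1.2304 0.5602 4.7555] op0.0788 gf0.0
tool shift mm [-2.7 -1.6 77.2]
```

The pointer is now at about 120°. Third stroke.

Emit:
drive_tool(moves=[80,0,0,0,0,0,-7.5,80,0,0,0,0,0,-7.5,80,0,0,0,0,0,-7.5,80,0,0,0,0,0,-7.5,80,0,0,0,0,0,-7.5,80,0,0,0,0,0,-7.5,80,0,0,0,0,0,-7.5,80,0,0,0,0,0,-7.5])

```text
t: 34.2
tool_pos: [0.5377, 0.3632, 0.3406]
orientation: [-1.563, -2.725, 0.0]
force: [-0.5, -0.5, 0.4]
opening: 0.0803
gripper_force: 0.0
```

Emit:
drive_tool(moves=[80,0,0,40,0,0,0,80,0,0,31,0,0,0,30,0,0,0,0,0,0,30,0,0,0,0,0,0,30,0,0,0,0,0,0,30,0,0,0,0,0,0,30,0,0,0,0,0,0,30,0,0,0,0,0,0])

```text
t: 35.0
tool_pos: [0.5378, 0.3633, 0.2719]
orientation: [1.571, 2.72, 0.001]
force: [-4.1, -1.9, 6.9]
opening: 0.0438
gripper_force: 15.0
```

Emit:
drive_tool(moves=[30,0,0,0,0,0,0,30,0,0,0,0,0,0,30,0,0,0,0,0,7.5,30,0,0,0,0,0,7.5,30,0,0,0,0,0,7.5,30,0,0,0,0,0,7.5,30,0,0,0,0,0,7.5,30,0,0,0,0,0,7.5])

```text
t: 35.8
tool_pos: [0.5378, 0.3633, 0.2719]
orientation: [2.498, 1.906, 0.002]
force: [-4.5, -2.3, 6.7]
opening: 0.0436
gripper_force: 15.0
```

Emit:
drive_tool(moves=[30,0,0,0,0,0,7.5,30,0,0,0,0,0,7.5,30,0,0,0,0,0,0,80,0,0,0,0,0,0,80,0,0,0,0,0,0,80,0,0,0,0,0,0,80,0,0,-40,0,0,0,80,0,0,-30,0,0,0])

```text
t: 36.6
tool_pos: [0.5375, 0.3631, 0.3405]
orientation: [-2.721, -1.571, 0.002]
force: [0.1, 0.0, -0.3]
opening: 0.0779
gripper_force: 0.0
```

```bash
python3 kn2.py; python3 kn.py; python3 st.py .5378 .3633 .104
```

```text
16 mean [0.5299 0.3582] axis deg cw from robot 22.5
13 mean [0.5441 0.3575] axis deg cw from robot -24.3
side 242 21 153 pointer mean [0.543 0.354 0.107] disc [0.538 0.369 0.107]
  angle cw from toward-robot deg 252.51189550694642
top 72 0 60 pointer mean None disc [0.542 0.351 0.107]
t36.8 grasp [0.5395 0.3642 0.1762] tcp [0.5387 0.3637 0.3435] yaw59.99 z [ 0.0052  0.003  -1.    ] q [0.5151 0.294  1.4136 0.     1.428  1.0388] F [ 0.502  -0.6334  0.5241] op0.0799 gf0.0
tool shift mm [-2.  -1.2 72.2]
```

View pics/kn.png

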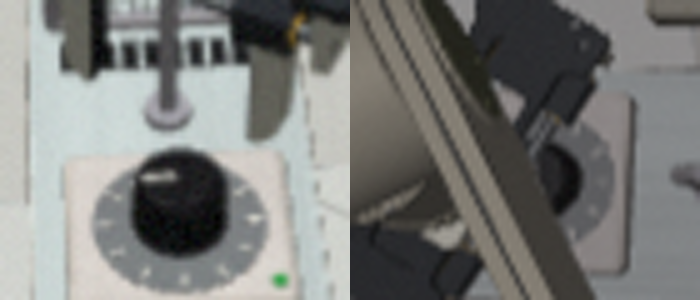

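The pointer now points away from the robot, at (155,178) in the crop. That is 180°, so six clicks. Now to fold the bar down.

Emit:
drive_tool(moves=[40,0,0,-40,0,0,8.3,40,0,0,-40,0,0,8.3,40,0,0,-40,0,0,8.3,40,0,0,-10,0,0,8.3,40,0,0,0,0,0,8.3,40,0,0,0,0,0,8.3,40,0,0,0,0,0,8.3,40,0,0,0,0,0,0])

```text
t: 37.55
tool_pos: [0.5377, 0.3631, 0.4682]
orientation: [3.14, 0.048, -0.003]
force: [0.4, -0.3, 0.6]
opening: 0.04
gripper_force: 0.0
```

Emit:
drive_tool(moves=[40,0,48,0,0,0,0,40,0,48,0,0,0,0,40,0,48,0,0,0,0,40,0,48,0,0,0,0,40,0,48,0,0,0,0,40,0,48,0,0,0,0,40,0,48,0,0,0,0,40,0,48,0,0,0,0])

```text
t: 38.35
tool_pos: [0.55, -0.0225, 0.4692]
orientation: [-3.141, -0.06, 0.001]
force: [1.0, -0.4, 0.4]
opening: 0.0397
gripper_force: 0.0
```

Emit:
drive_tool(moves=[40,10,48,0,0,0,0,40,10,48,0,0,0,0,40,10,48,0,0,0,0,40,10,10,0,0,0,0,40,0,0,0,0,0,0])

```text
t: 38.85
tool_pos: [0.5957, -0.1755, 0.4682]
orientation: [-3.14, -0.053, 0.003]
force: [0.5, 1.2, -0.3]
opening: 0.0397
gripper_force: 0.0
```

```bash
python3 st.py .603 -.188 .165; python3 - <<'E'
from h import *
from plant import robot
np.set_printoptions(precision=4,suppress=True)
for c in(robot.read_camera("side"),load("side",6)):
    P=cloud(c);X,Y,Z=P[...,0],P[...,1],P[...,2];g=c["color"].max(2)
    t=(X>.56)&(X<.65)&(Y>-.215)&(Y<-.16)&(Z>.12)&(Z<.2)&(g<45);q=P[t];print(len(q),q.min(0),q.max(0),np.median(q,0)) if t.any() else 0
E
```

```text
t38.9 grasp [ 0.5954 -0.1754  0.3009] tcp [ 0.5957 -0.1755  0.4682] yaw1.95 z [-0.0021  0.0007 -1.    ] q [-0.369   0.1714  1.3285 -0.0001  1.6439  1.1678] F [ 0.5455  1.1971 -0.2683] op0.0397 gf0.0
tool shift mm [  7.5  13.  135.9]
67 [ 0.563  -0.1875  0.1582] [ 0.6018 -0.1749  0.183 ] [ 0.582  -0.1812  0.1722]
66 [ 0.5629 -0.1891  0.1583] [ 0.6017 -0.1754  0.1862] [ 0.582  -0.1816  0.1709]
```

Emit:
drive_tool(moves=[40,-7,11,30,0,0,0,40,0,0,40,0,0,0,40,0,0,40,0,0,0,40,0,0,18,0,0,0,40,0,0,0,0,0,0,0,0,0,0,0,0,0,0,0,0,0,0,0,0,0,0,0,0,0,0,0], grip_force=10)

```text
t: 39.7
tool_pos: [0.5894, -0.1843, 0.3444]
orientation: [3.14, 0.053, 0.005]
force: [0.6, -0.4, 0.4]
opening: 0.0202
gripper_force: 0.0
```

Emit:
drive_tool(moves=[0,0,0,0,0,0,0,0,0,0,0,0,0,0])

```text
t: 39.9
tool_pos: [0.5893, -0.1861, 0.3441]
orientation: [3.137, 0.05, 0.005]
force: [1.5, -8.1, 0.5]
opening: 0.0119
gripper_force: 10.0
```

```bash
python3 st.py .588 -.188 .172; python3 - <<'E'
import numpy as np
from plant import robot
s=robot.read_state();p=s["tool_pos"];x=p[0]-.569;z=p[2]-.1673-.1085
r=np.hypot(x,z);a=np.arctan2(z,x);e=np.radians(141)
t=np.linspace(a,e,15);d=np.diff(np.c_[r*np.cos(t),r*np.sin(t)],axis=0);print(r,np.degrees(a),(d*[1,-1]).round(1).tolist())
E
```

```text
t39.9 grasp [ 0.5899 -0.1868  0.1768] tcp [ 0.5893 -0.1861  0.3441] yaw1.84 z [ 0.0035 -0.0044 -1.    ] q [-0.388   0.2101  1.5108 -0.0028  1.4158  1.1511] F [ 1.511  -8.0568  0.5188] op0.0119 gf10.0
tool shift mm [-1.9  1.1  4.8]
0.07120529119200232 73.45471097501623 [[-0.0, -0.0], [-0.0, -0.0], [-0.0, -0.0], [-0.0, 0.0], [-0.0, 0.0], [-0.0, 0.0], [-0.0, 0.0], [-0.0, 0.0], [-0.0, 0.0], [-0.0, 0.0], [-0.0, 0.0], [-0.0, 0.0], [-0.0, 0.0], [-0.0, 0.0]]
```

Emit:
drive_tool(moves=[0,-5.8,1,-1.5,0,0,0,0,-5.9,0,-1,0,0,0,0,-6,0,-0.5,0,0,0,0,-6,0,0,0,0,0,0,-6,0,0.5,0,0,0,0,-5.9,0,1,0,0,0,0,-5.8,0,1.5,0,0,0,0,-5.6,0,2,0,0,0])

```text
t: 40.7
tool_pos: [0.5425, -0.188, 0.3422]
orientation: [3.138, 0.051, 0.007]
force: [3.8, -4.0, 1.8]
opening: 0.0121
gripper_force: 10.0
```

Emit:
drive_tool(moves=[0,-5.5,0,2.5,0,0,0,0,-5.2,0,2.9,0,0,0,0,-5,0,3.4,0,0,0,0,-4.7,0,3.8,0,0,0,0,-4.3,0,4.1,0,0,0,0,0,0,0,0,0,0])

```text
t: 41.3
tool_pos: [0.5172, -0.1889, 0.3244]
orientation: [3.138, 0.051, 0.003]
force: [0.9, -6.0, -1.2]
opening: 0.0122
gripper_force: 10.0
```

```bash
python3 st.py .518 -.188 .149; cat > bar.py <<'E'
from h import *
from plant import robot
np.set_printoptions(precision=4,suppress=True)
for c in(robot.read_camera("side"),load("side",0)):
    P=cloud(c);X,Y,Z=P[...,0],P[...,1],P[...,2];g=c["color"].max(2)
    t=(X>.48)&(X<.65)&(Y>-.2)&(Y<-.165)&(Z>.11)&(Z<.2)&(g<45);q=P[t];print(len(q),q.min(0),q.max(0),np.median(q,0)) if t.any() else 0
E
python3 bar.py
```

```text
t41.3 grasp [ 0.5175 -0.1893  0.1571] tcp [ 0.5172 -0.1889  0.3244] yaw1.85 z [ 0.0022 -0.0028 -1.    ] q [-0.4427  0.048   1.7241 -0.0016  1.3663  1.0961] F [ 0.9286 -6.022  -1.2188] op0.0122 gf10.0
tool shift mm [ 0.5 -1.3  8.1]
39 [ 0.5145 -0.1933  0.1219] [ 0.5342 -0.1756  0.1696] [ 0.5279 -0.1833  0.1475]
76 [ 0.5109 -0.1892  0.1128] [ 0.531  -0.1736  0.1644] [ 0.5211 -0.1832  0.144 ]
```

Emit:
drive_tool(moves=[0,-3,0,4,0,0,0,0,-2,0,3,0,0,0,0,0,0,0,0,0,0])

```text
t: 41.65
tool_pos: [0.5122, -0.1891, 0.3172]
orientation: [3.138, 0.051, 0.003]
force: [0.1, -7.2, 0.7]
opening: 0.0117
gripper_force: 10.0
```

```bash
python3 st.py .518 -.188 .149; python3 bar.py
```

```text
t41.6 grasp [ 0.5124 -0.1895  0.1499] tcp [ 0.5122 -0.1891  0.3172] yaw1.85 z [ 0.0017 -0.0028 -1.    ] q [-0.4469  0.0421  1.7438 -0.0019  1.3529  1.0919] F [ 0.1084 -7.1567  0.7115] op0.0117 gf10.0
tool shift mm [ 5.6 -1.4  0.9]
32 [ 0.5146 -0.1908  0.1135] [ 0.5278 -0.1768  0.1643] [ 0.5245 -0.1827  0.1366]
76 [ 0.5109 -0.1892  0.1128] [ 0.531  -0.1736  0.1644] [ 0.5211 -0.1832  0.144 ]
```

Emit:
drive_tool(moves=[0,0,0,2,0,0,0,0,0,0,2,0,0,0,0,0,0,0,0,0,0])

```text
t: 42.0
tool_pos: [0.5126, -0.189, 0.3147]
orientation: [3.138, 0.051, 0.005]
force: [-2.2, -5.3, 9.4]
opening: 0.0118
gripper_force: 10.0
```

```bash
python3 st.py .518 -.188 .149; python3 bar.py
```

```text
t42.0 grasp [ 0.5131 -0.1895  0.1474] tcp [ 0.5126 -0.189   0.3147] yaw1.87 z [ 0.0031 -0.0031 -1.    ] q [-0.4466  0.0448  1.7458 -0.0015  1.3469  1.0919] F [-2.2283 -5.3056  9.3782] op0.0118 gf10.0
tool shift mm [ 4.9 -1.4 -1.6]
29 [ 0.515  -0.1911  0.113 ] [ 0.528  -0.1758  0.1618] [ 0.5244 -0.1828  0.1371]
76 [ 0.5109 -0.1892  0.1128] [ 0.531  -0.1736  0.1644] [ 0.5211 -0.1832  0.144 ]
```

Emit:
drive_tool(moves=[0,0,0,2,0,0,0,0,0,0,0,0,0,0,40,0,0,0,0,0,0,40,0,0,0,0,0,0,40,0,0,0,0,0,0,40,0,0,-40,0,0,0,40,0,0,-40,0,0,0,40,0,0,-40,0,0,0])

```text
t: 42.85
tool_pos: [0.5119, -0.1876, 0.4309]
orientation: [-3.14, -0.052, 0.003]
force: [1.2, -0.1, -0.0]
opening: 0.0401
gripper_force: 0.0
```

Emit:
drive_tool(moves=[40,-49,0,0,0,0,0,40,-20,40,0,0,0,0,40,0,48,0,0,0,0,40,0,48,0,0,0,0,40,0,48,0,0,0,0,40,0,48,0,0,0,0,40,0,0,0,0,0,0])

```text
t: 43.55
tool_pos: [0.4497, -0.4267, 0.4273]
orientation: [-3.14, -0.045, 0.005]
force: [-0.9, 0.5, 0.0]
opening: 0.0402
gripper_force: 0.0
```

```bash
python3 st.py; python3 bar.py; for y in .088 .152 .217; do python3 ms.py $y .54|tail -2;done; python3 kn2.py; python3 - <<'E'
from h import *
from plant import robot
c=robot.read_camera("top");P=cloud(c);d=load("top");g=c["color"].max(2);Q=cloud(d)
for R,G in((P,g),(Q,d["color"].max(2))):
    t=(R[...,0]>.48)&(R[...,0]<.56)&(R[...,1]>-.21)&(R[...,1]<-.165)&(R[...,2]>.12)&(R[...,2]<.2)&(G<45);print(t.sum(),R[t].mean(0) if t.any() else 0)
s=robot.read_camera("side")
a=c["color"][170:280,190:450,::-1];b=s["color"][110:330,285:405,::-1]
o=np.hstack([cv2.resize(a,(520,220)),cv2.resize(b,(240,440))[:220],]) if 0 else np.hstack([cv2.copyMakeBorder(cv2.resize(a,None,fx=1.9,fy=1.9,interpolation=cv2.INTER_CUBIC),0,500-209,0,0,cv2.BORDER_CONSTANT),cv2.resize(b,(273,500),interpolation=cv2.INTER_CUBIC)])
print(o.shape);cv2.imwrite("pics/fin.png",o)
E
```

```text
t43.5 grasp [ 0.4491 -0.4264  0.26  ] tcp [ 0.4497 -0.4267  0.4273] yaw1.65 z [-0.0032  0.0017 -1.    ] q [-0.8415  0.1776  1.3953 -0.0013  1.5721  0.7005] F [-0.8791  0.5156  0.0446] op0.0402 gf0.0
67 [ 0.5111 -0.1898  0.114 ] [ 0.5277 -0.1774  0.1665] [ 0.521  -0.1833  0.1414]
76 [ 0.5109 -0.1892  0.1128] [ 0.531  -0.1736  0.1644] [ 0.5211 -0.1832  0.144 ]
  z 0.12 135 [0.4719 0.0827 0.1202] [0.5993 0.0957 0.15  ] mid [0.5356 0.0892 0.1351]
  z 0.15 103 [0.4729 0.0818 0.1501] [0.5985 0.0971 0.1619] mid [0.5357 0.0895 0.156 ]
  z 0.12 160 [0.4727 0.1469 0.1202] [0.6008 0.1609 0.1497] mid [0.5368 0.1539 0.1349]
  z 0.15 112 [0.473  0.1457 0.15  ] [0.5999 0.162  0.1622] mid [0.5364 0.1539 0.1561]
  z 0.12 205 [0.4711 0.2091 0.1204] [0.5996 0.2241 0.15  ] mid [0.5353 0.2166 0.1352]
  z 0.15 178 [0.4724 0.21   0.15  ] [0.601  0.2253 0.1792] mid [0.5367 0.2177 0.1646]
16 mean [0.5299 0.3582] axis deg cw from robot 22.5
12 mean [0.5459 0.3581] axis deg cw from robot 149.4
42 [ 0.52091546 -0.18619306  0.1543913 ]
42 [ 0.52112608 -0.18677159  0.15623599]
(500, 767, 3)
```

View pics/fin.png

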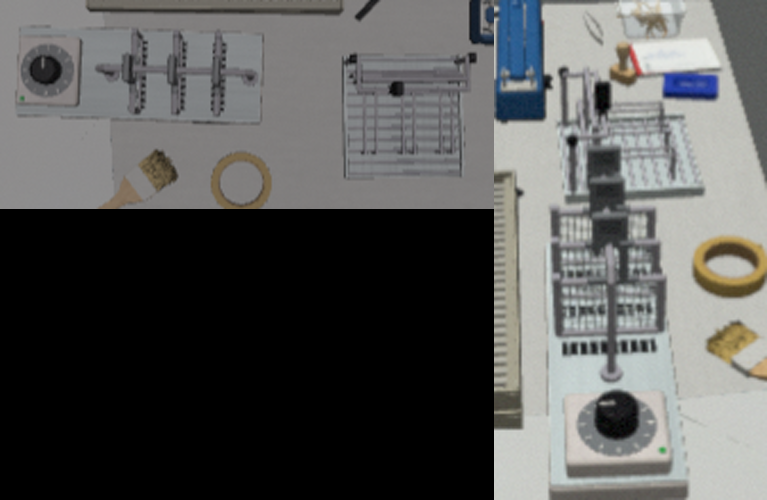

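The top view shows the knob pointer straight away from the robot at (43,62) and the screens hanging over the slots at (130,70), (176,70) and (218,70). The bar is down at (410,85) in its original pose. I'm handing in the job.

```bash
python3 -c "
from plant import robot
print(robot.close_job())"
```

```text
the job is handed in; nothing more can be done
None
```

I hung all three screens on the ring marks, clicked the timer six times clockwise from off, folded the hold-down bar back down on the empty rack, and handed the job in after about 44 s of robot time; the hand-in returned no verdict.

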